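# Set a probe tube to its mark and tighten the slip-clutch clamp

## Task

On the small clamp stand, slide the steel probe tube along its rests into the bore of the clamp head until its red ring is level with the mouth of the bore. Then tighten the clamp by turning the orange cap clockwise until its slip clutch gives, and on until the cap has slipped at least an eighth of a turn past the steel sleeve below it (their white and black marks, in line at first, come apart by that much), and let go. Leave the other things on the table where they stand.

Things in the scene. Friction and masses are not known exactly. Their poses are not given: they have to be found in the camera images.
- stand: Fixed clamp stand: blue-grey base plate 130 x 300 x 12 mm, aluminium clamp head 50 x 60 x 50 mm at its +y end, two V-rests (12 mm along y, 40 mm wide, 72 mm high) at y = 45 and -100 mm; between them the tube can be pinched from above, fingers closing along the stand's x. Origin: centre of the plate's underside, on the table. z up, y along the bore; the clamp screw leans to -x.
- mouth (a point): Centre of the bore's mouth in the clamp head, at (0, 75, 70) mm in the stand's frame; axes as the stand's. The bore runs straight through along +y, 60 mm long, 19.5 mm wide, 2.5 mm chamfer at the mouth. The clamp screw's axis crosses it 30 mm inside the mouth.
- tube: Loose steel probe tube, 18 mm diameter, 240 mm long, about 160 g, lying in the V-rests in line with the bore, axis 70 mm above the table. Origin: on its axis at the middle of the 5 mm wide red ring; y along the tube to the front end, 45 mm ahead (rear end 195 mm behind). Starts with the front end 4 to 22 mm outside the mouth. Right depth: origin at mouth.
- cap_grip (a point): Middle of the orange cap (26 mm diameter, 32 mm long, ribbed, white lines on opposite sides), at (-62, 105, 159) mm in the stand's frame. z is the screw's axis, outwards and up, leaning 35 degrees from vertical to the stand's -x; x and y turn with the cap. Below the cap: the sleeve, then a fixed 17 mm barrel into the clamp head, whose nearest edge is some 70 mm below this point.
- cap (a joint): Turn of the cap relative to the sleeve below it, rad; 0 at the start (white and black lines in line), growing as the cap turns clockwise, seen from its outer end. The slip clutch carries 0.06 N m: the cap takes the sleeve along until that is stopped, then only the cap turns and this grows. Turned counter-clockwise it takes the sleeve back with it.
- thimble (a joint): Turn of the steel sleeve (21 mm diameter, 28 mm long, two black lines on opposite sides, starting 20 mm below cap_grip on the axis) on the stand, rad, clockwise positive; 0 fully slack, 3.4 its end stop. Stays where it is left (friction 0.025 N m). Starts at 0.5 to 1.5; each rad drives the spindle 2.5 mm towards the bore. It stops on the tube at about 2.5.
- spindle: Steel clamp spindle, 9 mm diameter, sliding on the screw's axis inside the barrel as the sleeve turns, pressing on the tube in the bore. Origin: centre of its tip, 14 mm from the bore's axis when thimble is 0.
- bearing_ring: Bystander: loose steel ring, 68 mm diameter, 24 mm high; origin at the centre of its underside.
- brass_weight: Bystander: loose brass knobbed weight, 38 mm diameter, 56 mm high; origin at the centre of its underside.
- gauge_case: Bystander: loose open blue case with yellow inlay, 90 x 160 x 36 mm; origin at the centre of its underside.
Things that resemble listed ones, but are neither listed nor needed, are in the scene too. There is more than one size of the tube; the one meant has the size given above.

How it is judged:
By the outcome, as a careful person would: the job done as asked, in the order asked, and still so for the second after the job is handed in, with the robot touching nothing.
It also fails if it takes over 58 s, if anything falls off the work surface, if the arm or the gripper's body presses on something with over 40 N, if the wrist force passes 120 N, or if a joint passes its speed limit or range.

## Robot

A 6-joint arm with a two-finger parallel gripper is mounted at the origin on the work surface. World frame = base frame: x ahead of the robot, y to its left, z up, the work surface at z = 0. Lengths are in m, angles in rad, forces in N, time in s.
With the tool pointing down it reaches from about 0.425 to 0.95 m from the base axis. Payload 14.7 kg.
Tool frame: the origin (TCP) lies at the very end of the fingers, on their centre line; the grasp point (between the pads) lies behind it (bot.grip_depth is the z of the grasp point in the tool frame, in m); z points along the fingers, x is the direction in which the jaws open and shut, and the axes are right-handed (so a half turn about z gives the same grasp; the last joint's range is limited). The gripper opens to 85 mm and grips with 20 to 120 N. Pads are 22 mm wide; open, the fingers measure 114 mm over their backs; the gripper's body (76 mm by 85 mm) begins 54 mm behind the grasp point. The pads swing forward as they close: fully open they stand 13 mm farther back than shut.
Start: joints at [-1.293, 0.48, 1.596, -0, 1.065, -0.047], TCP at [0.207, -0.616, 0.231] pointing down, gripper open.
Joint ranges: [-2.75, 2.75], [-0.82, 2.05], [0.23, 2.67], [-1.56, 4.7], [0.09, 2.69], [-2.92, 2.92]. Speed limits (rad/s): [1.89, 1.89, 2.39, 3.01, 3.01, 3.01].

## Interface

Orientations are given as a rotation vector (axis times angle).
In Python, from rig import telemetry, viewer, bot gives the robot as it stands. The module is installed in compiled form; this text tells all that it offers.
- The arm moves only by the tool step_arm, never from a script. Its argument "commands" is a list of rows, each an object with "linear": the shift along the tool's x, y, z in cm, a list of three; "dr": the turn, a rotation vector about the tool's x, y, z in degrees, a list of three; "hand": the opening, from 0 (shut) to 1 (fully open). In form: [{"linear": [tx, ty, tz], "dr": [ax, ay, az], "hand": hand}, ...]. A call has 1 to 12 rows; each row shifts and turns the commanded pose from where the row before left it, along the tool's axes as they then stand; what a row does not reach is not made up. A row lasts 1/8 s, in which the tool goes at most 62.5 mm and 10.7 degrees, less where a joint would pass 70% of its speed; a pose out of reach is approached as far as the arm can. A call is refused whole if a number of a shift passes 6.25 or a number of a turn 10.7, either way. A call with a gripper value outside its range is refused whole. The fingers move at their own pace and stop on an object; the grip force is fixed at half the most. Time passes only in rows, so rows that do not move let the fingers close. It gives the time, the measured TCP pose, the force and the opening at its end, in the units of the state.
- telemetry.observe(): the state, without advancing time (a new reading comes with each control period).
- viewer.get_image(name): name is "side" or "top" or "wrist"; returns a dict with "color" (420x560x3 uint8, red, green, blue), "fovy" (degrees; the focal length in pixels is half the picture's height over the tangent of half this angle, whatever the lens; pixels are square), "cx", "cy" (the principal point, pixels), "extrinsics" (4x4, takes a point from camera to world coordinates). Camera axes: x right, y down, z forward; pixel columns grow to the right and rows downward; lengths in m; the calibration is good to about 2 mm. A picture is of the moment at which its call begins. There is no depth.
- bot.finish_job(): hands the job in, once; it reports no verdict.
The state is a dict: "t": time; "joint_pos": joint angles; "joint_vel": joint speeds; "tau": joint torques, N m; "tool_pos": TCP position; "orientation": TCP orientation; "contact_force": force on the tool from outside, world axes, zero at the start; "moment": the same for the moment, N m; "width": finger opening in m.
Only numpy, scipy, OpenCV 4.12 (cv2) and the standard library are available. Lean on these libraries where they do the work, as an engineer would, in place of code of your own. Each camera call takes 0.05 s, during which the arm holds its last target.

## Working session

There is one attempt and no reset: what is moved stays moved. The work goes in short steps, Python scripts to look and compute and a tool call to move; the robot and the scene stay as the last step left them, time stands still between calls to the robot, and variables do not carry over. Pictures are saved under pics/ and viewed, and the job is handed in when it is done.

Besides the shell and the picture viewer there is one more tool, called after ">>>" as name(argument=value, ...) on one line, values as JSON. step_arm: Moves the arm, as the interface text tells. Its arguments: {"type":"object","properties":{"commands":{"type":"array","items":{"type":"object","properties":{"linear":{"type":"array","items":{"type":"number"}},"dr":{"type":"array","items":{"type":"number"}},"hand":{"type":"number"}}}}},"required":["commands"]}

```bash
mkdir -p pics; ls
python3 - <<'E'
from rig import telemetry, viewer, bot
import cv2
for n in ["side","top","wrist"]:
    im=viewer.get_image(n); cv2.imwrite(f"pics/a_{n}.png",im["color"][:,:,::-1]); print(n,im["fovy"],im["cx"],im["cy"],im["extrinsics"].round(4).tolist())
print(telemetry.observe(), bot.grip_depth)
E
```

```text
pics
side 57.941473408852296 274.19062821055087 209.9906636099116 [[0.8249, -0.2814, 0.4903, 0.1871], [-0.5651, -0.4317, 0.703, -0.5684], [0.0138, -0.857, -0.5151, 0.5116], [0.0, 0.0, 0.0, 1.0]]
top 49.48727489322983 274.05336127636696 217.32096808960904 [[0.0268, -0.9943, 0.1032, 0.4406], [-0.9996, -0.0279, -0.0094, -0.0186], [0.0122, -0.1029, -0.9946, 1.1263], [0.0, 0.0, 0.0, 1.0]]
wrist 67.48938022523373 278.48670868574396 216.24908944236233 [[0.3198, -0.9075, -0.2725, 0.2771], [-0.9475, -0.3068, -0.09, -0.5926], [-0.0019, 0.287, -0.9579, 0.3729], [0.0, 0.0, 0.0, 1.0]]
{'t': 0.15, 'joint_pos': array([-1.29259621e+00,  4.80721326e-01,  1.59671830e+00, -2.44794361e-05,
        1.06513335e+00, -4.66033371e-02]), 'joint_vel': array([-0.00067195, -0.00292083, -0.00283382, -0.0004718 , -0.00044131,
        0.00057937]), 'tau': array([ 2.18247515e-03, -9.51153445e+01, -4.30457282e+01,  8.99922270e-05,
        8.24345421e-03,  2.85702704e-06]), 'tool_pos': array([ 0.2073516 , -0.61570106,  0.2308021 ]), 'orientation': array([-2.55092365e+00,  1.83266859e+00,  1.22802379e-03]), 'contact_force': array([ 0.28812966, -1.07903786, -0.54786162]), 'moment': array([ 0.00084675,  0.00271874, -0.02160503]), 'width': 0.08536755304827326} -0.0187
```

View pics/a_side.png

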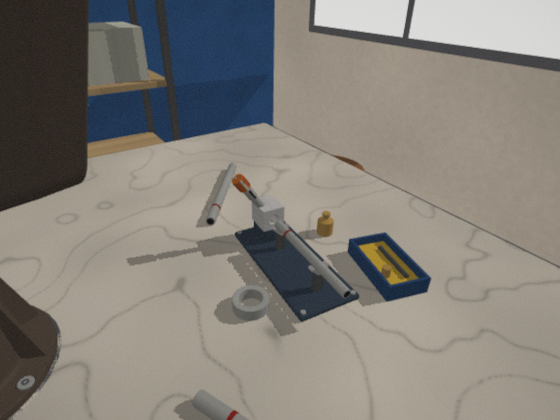

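View pics/a_top.png

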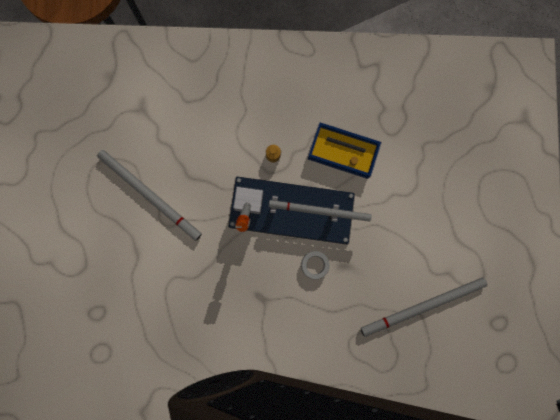

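View pics/a_wrist.png

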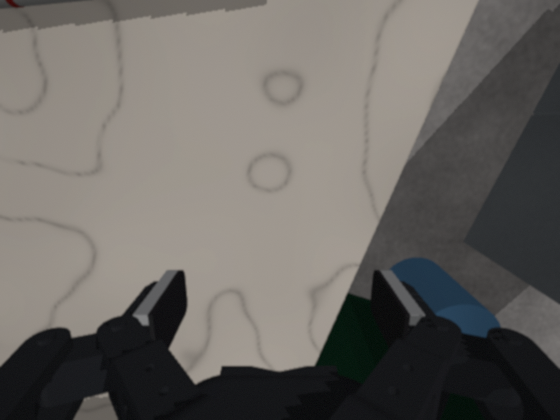

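The top view shows the stand at about (293,210), with the tube in its rests and the cap at (243,222). The decoy tubes are elsewhere. I'll enlarge the stand.

Run:
```python
import cv2
a=cv2.imread("pics/a_top.png")[165:255,220:380]; cv2.imwrite("pics/b_top.png",cv2.resize(a,None,fx=5,fy=5,interpolation=cv2.INTER_CUBIC))
a=cv2.imread("pics/a_side.png")[165:320,225:365]; cv2.imwrite("pics/b_side.png",cv2.convertScaleAbs(cv2.resize(a,None,fx=3.8,fy=3.8,interpolation=cv2.INTER_CUBIC),alpha=1.3))
```

```text
(no output)
```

View pics/b_top.png

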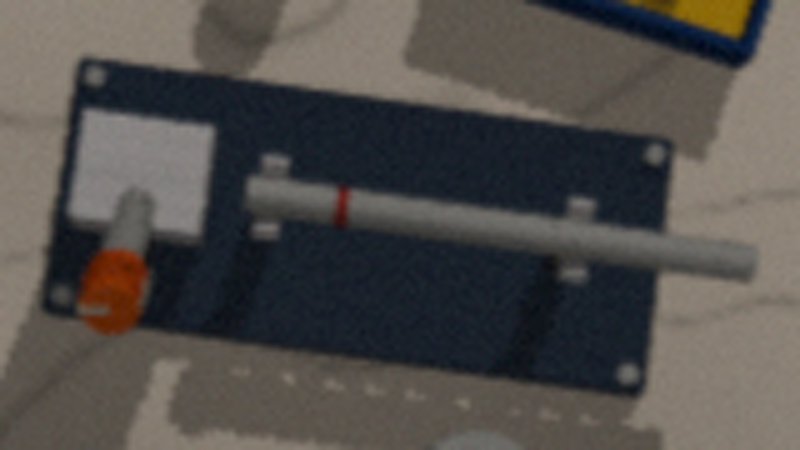

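View pics/b_side.png

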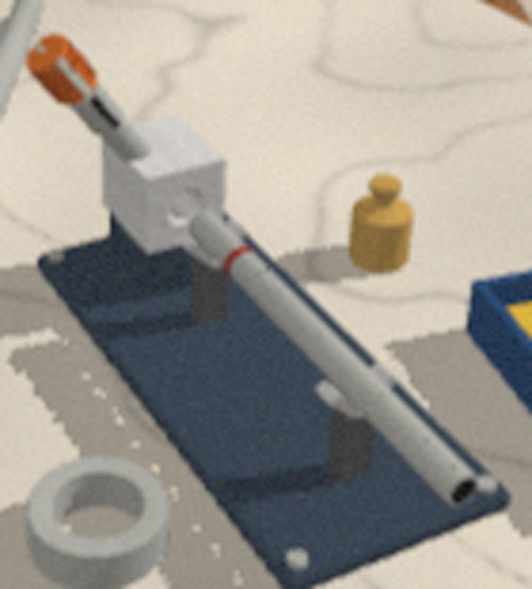

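```bash
cat > h.py <<'E'
import numpy as np, cv2
from scipy.optimize import least_squares
from scipy.spatial.transform import Rotation as R
CAL={}
def setcal(n,im): CAL[n]=(im["fovy"],im["cx"],im["cy"],np.array(im["extrinsics"]))
def proj(n,P):
    f,cx,cy,E=CAL[n]; F=210/np.tan(np.radians(f)/2)
    p=(np.atleast_2d(P)-E[:3,3])@E[:3,:3]
    return np.c_[cx+F*p[:,0]/p[:,2],cy+F*p[:,1]/p[:,2]]
def ray(n,u,v):
    f,cx,cy,E=CAL[n]; F=210/np.tan(np.radians(f)/2)
    d=E[:3,:3]@np.array([(u-cx)/F,(v-cy)/F,1]); return E[:3,3],d
def onz(n,u,v,z):
    o,d=ray(n,u,v); return o+d*(z-o[2])/d[2]
def S2W(s,P):
    P=np.atleast_2d(P)/1000; c,sn=np.cos(s[2]),np.sin(s[2])
    return P@np.array([[c,-sn,0],[sn,c,0],[0,0,1]]).T+[s[0],s[1],0]
E
cat > fit.py <<'E'
from h import *
from rig import viewer
for n in ["side","top"]: setcal(n,viewer.get_image(n))
T=[((80,58),(65,150,12)),((672,140),(65,-150,12)),((645,393),(-65,-150,12)),((43,312),(-65,150,12)),
((82,107),(25,135,95)),((216,124),(25,75,95)),((205,238),(-25,75,95)),((70,217),(-25,135,95))]
D=[((40,262),(-65,150,12)),((290,588),(-65,-150,12)),((508,497),(65,-150,12)),((104,165),(-25,135,95)),((150,190),(-25,75,95)),((224,160),(25,75,95)),((175,118),(25,135,95))]
tu=np.array([p for p,_ in T])/5+[220,165]; tp=np.array([q for _,q in T])
du=np.array([p for p,_ in D])/3.8+[225,165]; dp=np.array([q for _,q in D])
def f(s): return np.r_[(proj("top",S2W(s,tp))-tu).ravel(),(proj("side",S2W(s,dp))-du).ravel()]
for w in (0,1,2):
    g=(lambda s:f(s)) if w==0 else (lambda s:f(s)[:16]) if w==1 else (lambda s:f(s)[16:])
    r=least_squares(g,[0.5,-0.05,-0.1]); print(r.x,g(r.x).reshape(-1,2).round(1).tolist())
    if w==0: s=r.x
print("cap pred top crop",(proj("top",S2W(s,[[-62,105,159]]))-[220,165])*5,"side",(proj("side",S2W(s,[[-62,105,159]]))-[225,165])*3.8)
c,sn=np.cos(s[2]),np.sin(s[2])
for n,u in (("top",np.array([343,207])/5+[220,165]),("top",np.array([755,262])/5+[220,165]),("top",np.array([247,195])/5+[220,165]),("side",np.array([237,261])/3.8+[225,165]),("side",np.array([462,489])/3.8+[225,165])):
    p=onz(n,*u,0.070 if n=="side" else .072)[:2]-s[:2]; print(n,"stand mm",np.array([c*p[0]+sn*p[1],-sn*p[0]+c*p[1]])*1000)
E
python3 fit.py
```

```text
[ 0.57488075 -0.07466087 -0.1105612 ] [[0.3, -0.4], [1.8, -0.2], [0.9, 1.2], [-0.0, 0.6], [1.3, 0.8], [0.4, 1.0], [-0.4, -0.3], [0.5, 0.3], [-1.8, -1.5], [0.2, 0.3], [2.2, -0.2], [-0.9, -8.1], [-0.9, -2.1], [0.3, 0.3], [0.3, -0.6]]
[ 0.5759201  -0.07329745 -0.10756852] [[-0.4, -0.6], [1.2, -0.8], [0.4, 0.6], [-0.5, 0.3], [0.6, 0.5], [-0.2, 0.6], [-1.0, -0.7], [-0.1, -0.0]]
[ 0.57270093 -0.07767933 -0.11230929] [[-1.9, -0.7], [0.1, 2.0], [2.5, 1.3], [-1.0, -7.3], [-0.9, -1.2], [0.4, 1.2], [0.4, 0.2]]
cap pred top crop [[118.37317185 295.08562079]] side [[59.7198684  70.33105936]]
top stand mm [ 0.26350438 12.96129957]
top stand mm [   1.26559654 -180.92158263]
top stand mm [-0.35014631 58.10008187]
side stand mm [ 0.15859319 16.66471138]
side stand mm [   0.79178585 -180.02172442]
```

```bash
cat > plan.py <<'E'
from h import *
from rig import telemetry
def stand_R(s): return R.from_euler('z',s[2]).as_matrix()
def rel(p,Rm):
    o=telemetry.observe(); p0=o["tool_pos"]; R0=R.from_rotvec(o["orientation"]).as_matrix()
    lin=R0.T@(p-p0)*100; rv=R.from_matrix(R0.T@Rm).as_rotvec(degrees=True)
    lin2=Rm.T@(p-p0)*100
    print("t",round(o["t"],2),"shift(cm) in cur tool",lin.round(2),"turn deg",rv.round(2),"| shift in target tool",lin2.round(2),"F",o["contact_force"].round(1),"M",o["moment"].round(2),"w",round(o["width"]*1000,1),"q",o["joint_pos"].round(2))
def tube_pose(s,y,z,flip=1,x=0):
    S=stand_R(s); xa=S[:,0]*flip; za=np.array([0,0,-1.]); Rm=np.c_[xa,np.cross(za,xa),za]
    p=S2W(s,[[x,y,0]])[0]; p[2]=z; return p,Rm
E
python3 - <<'E'
from plan import *
from rig import viewer
im=viewer.get_image("wrist"); o=telemetry.observe(); R0=R.from_rotvec(o["orientation"]).as_matrix()
print("cam in tool",R0.T@(im["extrinsics"][:3,3]-o["tool_pos"]), R0.T@im["extrinsics"][:3,:3], "R0",R0.round(3))
s=[.5755,-.0738,-.108]
for f in (1,-1): rel(*tube_pose(s,-60,.16,f))
E
```

```text
cam in tool [ 0.00023818 -0.07344424 -0.14211246] [[ 9.99999214e-01  9.86169357e-04 -7.73772959e-04]
 [-7.22557962e-04  9.57915938e-01  2.87047963e-01]
 [ 1.02428735e-03 -2.87047178e-01  9.57915898e-01]] R0 [[ 0.319 -0.948 -0.   ]
 [-0.948 -0.319  0.   ]
 [-0.    -0.    -1.   ]]
t 0.3 shift(cm) in cur tool [-34.18 -49.66   7.12] turn deg [-1.00e-02  2.00e-02 -6.52e+01] | shift in target tool [ 30.75 -51.86   7.11] F [-0.   0.2 -0.6] M [-0.02 -0.03  0.03] w 85.3 q [-1.29  0.48  1.6   0.    1.07 -0.05]
t 0.3 shift(cm) in cur tool [-34.18 -49.66   7.12] turn deg [2.000e-02 2.000e-02 1.148e+02] | shift in target tool [-30.75  51.86   7.11] F [-0.   0.2 -0.6] M [-0.02 -0.03  0.03] w 85.3 q [-1.29  0.48  1.6   0.    1.07 -0.05]
```

>>> step_arm(commands=[{"linear": [0,0,0],"dr": [0,0,-9.3],"hand": 1},{"linear": [0,0,0],"dr": [0,0,-9.3],"hand": 1},{"linear": [0,0,0],"dr": [0,0,-9.3],"hand": 1},{"linear": [0,0,0],"dr": [0,0,-9.3],"hand": 1},{"linear": [0,0,0],"dr": [0,0,-9.3],"hand": 1},{"linear": [0,0,0],"dr": [0,0,-9.3],"hand": 1},{"linear": [0,0,0],"dr": [0,0,-9.4],"hand": 1}])

```text
t: 1.18
tool_pos: [0.2074, -0.6159, 0.2312]
orientation: [-3.137, 0.161, 0.0]
contact_force: [0.1, 0.6, -0.2]
width: 0.0855
```

>>> step_arm(commands=[{"linear": [3,-5.1,0],"dr": [0,0,0],"hand": 1},{"linear": [3,-5.1,0],"dr": [0,0,0],"hand": 1},{"linear": [3,-5.1,0],"dr": [0,0,0],"hand": 1},{"linear": [3,-5.1,0],"dr": [0,0,0],"hand": 1},{"linear": [3,-5.1,0],"dr": [0,0,0],"hand": 1},{"linear": [3,-5.1,0],"dr": [0,0,0],"hand": 1},{"linear": [3,-5.1,0],"dr": [0,0,0],"hand": 1},{"linear": [3,-5.1,0],"dr": [0,0,0],"hand": 1},{"linear": [3,-5.1,0],"dr": [0,0,0],"hand": 1},{"linear": [3,-5.1,0],"dr": [0,0,0],"hand": 1}])

```text
t: 2.42
tool_pos: [0.5617, -0.1396, 0.2315]
orientation: [3.137, -0.17, 0.001]
contact_force: [1.1, -0.9, 0.1]
width: 0.0856
```

Run:
```python
from plan import *
from rig import viewer
s=[.5755,-.0738,-.108]
rel(*tube_pose(s,-72,.16,1)); rel(*tube_pose(s,-72,.231,1))
im=viewer.get_image("wrist");cv2.imwrite("pics/c_wrist.png",im["color"][:,:,::-1])
im=viewer.get_image("side");cv2.imwrite("pics/c_side.png",im["color"][:,:,::-1])
```

```text
t 2.42 shift(cm) in cur tool [0.66 0.51 7.15] turn deg [ 0.01 -0.02  0.  ] | shift in target tool [0.66 0.51 7.15] F [ 1.1 -0.9  0.1] M [-0.02 -0.    0.01] w 85.6 q [-0.3   0.38  1.76 -0.    1.   -0.19]
t 2.42 shift(cm) in cur tool [0.66 0.51 0.05] turn deg [ 0.01 -0.02  0.  ] | shift in target tool [0.66 0.51 0.05] F [ 1.1 -0.9  0.1] M [-0.02 -0.    0.01] w 85.6 q [-0.3   0.38  1.76 -0.    1.   -0.19]
```

View pics/c_wrist.png

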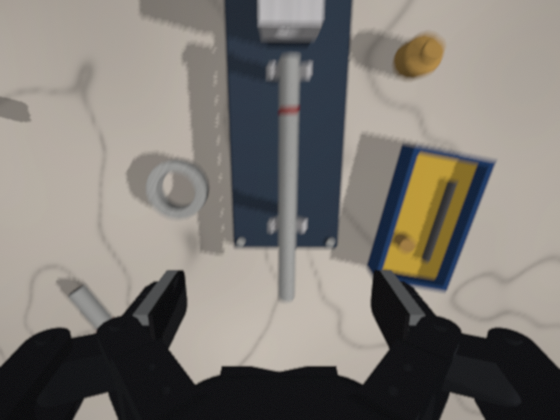

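View pics/c_side.png

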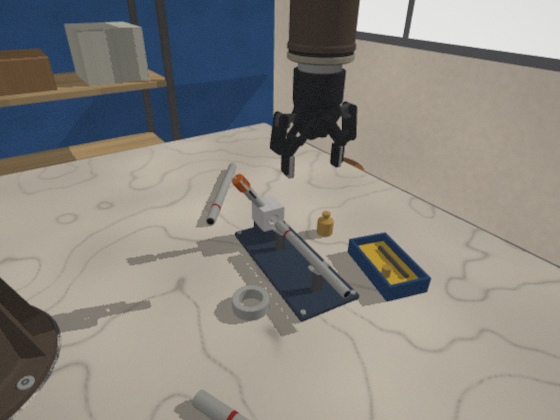

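The wrist view shows the stand along the picture's vertical: tube from (289,55) to (287,300), ring at (289,111), plate's rear edge at v=247. I'll enlarge it to refine the fit.

Run:
```python
import cv2
a=cv2.imread("pics/c_wrist.png")
cv2.imwrite("pics/d1.png",cv2.convertScaleAbs(cv2.resize(a[0:130,210:370],None,fx=4.6,fy=4.6,interpolation=cv2.INTER_CUBIC),alpha=1.3))
cv2.imwrite("pics/d2.png",cv2.convertScaleAbs(cv2.resize(a[190:310,210:370],None,fx=4.6,fy=4.6,interpolation=cv2.INTER_CUBIC),alpha=1.3))
```

```text
(no output)
```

View pics/d1.png

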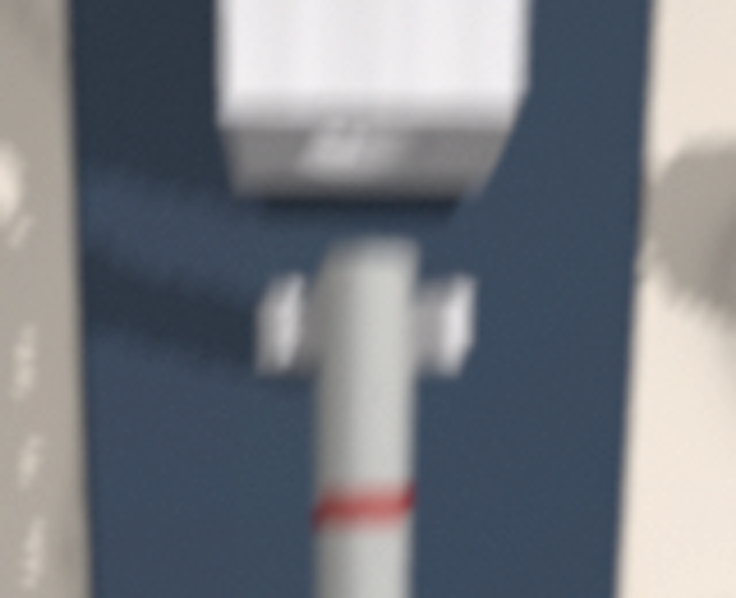

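View pics/d2.png

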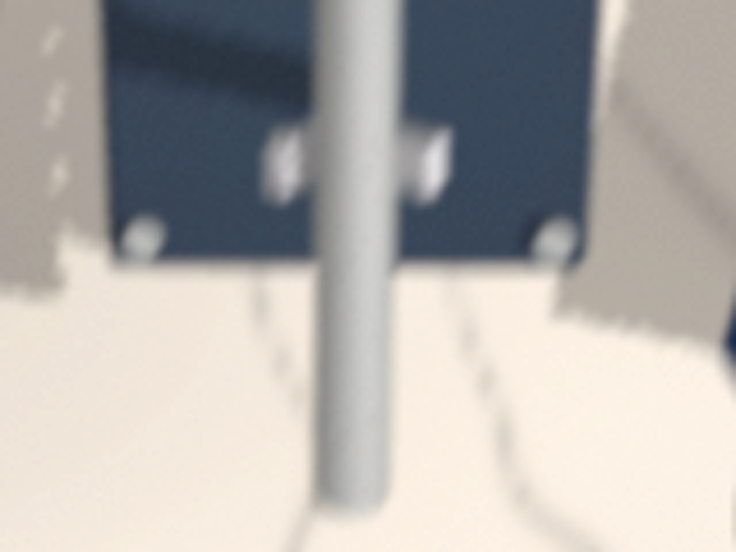

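```bash
cat > fit2.py <<'E'
exec(open("fit.py").read().split("for w in")[0])
setcal("wrist",viewer.get_image("wrist"))
W=[((112,267,2),(-65,-150,12)),((583,264,2),(65,-150,12)),((224,120,1),(-25,75,95)),((520,116,1),(25,75,95)),((236,193,1),(-25,75,45)),((472,190,1),(25,75,45))]
wu=np.array([[210+p[0]/4.6,(190 if p[2]==2 else 0)+p[1]/4.6] for p,_ in W]); wp=np.array([q for _,q in W])
# tube axis: x=0,z=70
tc=[(210+364/4.6,550/4.6),(210+353/4.6,190+450/4.6),(210+359/4.6,190+50/4.6)]
keep=np.ones(15,bool); keep[11]=False
def g(s,parts="tsw"):
    out=[]
    a=f(s).reshape(-1,2)
    if 't' in parts: out.append(a[:8].ravel())
    if 's' in parts: out.append(a[8:][keep[8:]].ravel())
    if 'w' in parts:
        out.append((proj("wrist",S2W(s,wp))-wu).ravel()*1.5)
        c,sn=np.cos(s[2]),np.sin(s[2])
        for u in tc:
            p=onz("wrist",*u,.07)[:2]-s[:2]; out.append([(c*p[0]+sn*p[1])*1500])
    return np.concatenate(out)
for w in ("tsw","w","t"):
    r=least_squares(lambda s:g(s,w),[.575,-.07,-.1],loss="soft_l1"); print(w,r.x.round(4),g(r.x,w).round(1).tolist())
    if w=="tsw": s=r.x
    if w=="w":
      c,sn=np.cos(r.x[2]),np.sin(r.x[2])
      for u in ((210+365/4.6,508/4.6),(210+350/4.6,190+505/4.6),(210+370/4.6,242/4.6)):
        p=onz("wrist",*u,.076)[:2]-r.x[:2]; print("stand mm",np.array([c*p[0]+sn*p[1],-sn*p[0]+c*p[1]])*1000)
E
python3 fit2.py
```

```text
tsw [ 0.5777 -0.0714 -0.1055] [-1.2, -1.3, 0.4, -1.6, -0.3, -0.2, -1.2, -0.3, -0.2, -0.2, -1.0, -0.1, -1.8, -1.4, -0.9, -0.7, -1.7, -2.4, 0.8, -1.6, 2.2, -2.0, -0.7, -3.1, 0.3, -0.6, 0.2, -1.4, -1.5, 4.1, 2.2, 5.2, -0.8, -0.3, -1.4, 1.0, 0.3, -0.6, 3.6, 0.5, 1.1, -0.1, 0.7]
w [ 0.578  -0.0711 -0.1053] [-1.2, 3.8, 2.5, 4.9, -0.4, -0.9, -1.0, 0.4, 0.7, -1.1, 4.0, -0.1, 0.7, -0.5, 0.3]
stand mm [ 0.42319951 12.63859685]
stand mm [  -1.09327492 -179.88188729]
stand mm [ 0.86994742 59.47640671]
t [ 0.576  -0.0734 -0.1079] [-0.3, -0.7, 1.2, -0.8, 0.5, 0.6, -0.5, 0.3, 0.7, 0.5, -0.2, 0.6, -1.0, -0.7, -0.1, -0.1]
```

Run:
```python
from plan import *
s=[.5775,-.072,-.106]
rel(*tube_pose(s,-72,.052,1))
```

```text
t 2.67 shift(cm) in cur tool [ 0.97  0.13 17.91] turn deg [ 0.01  0.03 -0.06] | shift in target tool [ 0.96  0.14 17.92] F [ 0.1 -0.5  0.2] M [ 0.01 -0.   -0.02] w 85.6 q [-0.3   0.38  1.77 -0.    1.   -0.19]
```

>>> step_arm(commands=[{"linear": [0.95,0.13,2],"dr": [0,0,0],"hand": 1},{"linear": [0,0,4],"dr": [0,0,0],"hand": 1},{"linear": [0,0,4],"dr": [0,0,0],"hand": 1},{"linear": [0,0,3.9],"dr": [0,0,0],"hand": 1},{"linear": [0,0,2],"dr": [0,0,0],"hand": 1},{"linear": [0,0,2],"dr": [0,0,0],"hand": 1},{"linear": [0,0,0],"dr": [0,0,0],"hand": 0.6}])

```text
t: 3.55
tool_pos: [0.5683, -0.1444, 0.0501]
orientation: [-3.136, 0.172, 0.005]
contact_force: [-0.4, -0.2, -0.3]
width: 0.0697
```

Run:
```python
from plan import *
from rig import viewer
s=[.5775,-.072,-.106]
rel(*tube_pose(s,-72,.052,1))
for n in ("wrist","side"):
  im=viewer.get_image(n);cv2.imwrite(f"pics/e_{n}.png",im["color"][:,:,::-1])
```

```text
t 3.55 shift(cm) in cur tool [ 0.14 -0.1  -0.19] turn deg [-0.04  0.2  -0.21] | shift in target tool [ 0.15 -0.09 -0.19] F [-0.4 -0.2 -0.3] M [ 0.05  0.02 -0.05] w 69.7 q [-0.3   0.63  1.88 -0.    0.63 -0.19]
```

View pics/e_wrist.png

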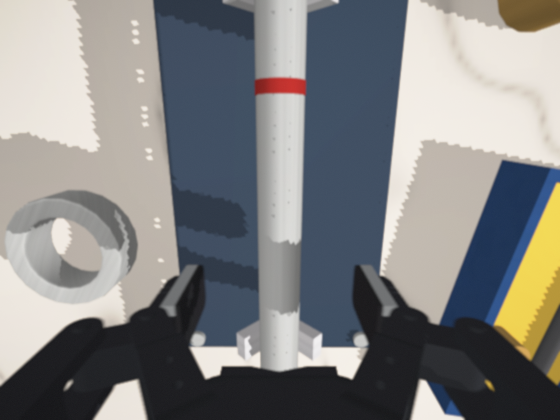

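View pics/e_side.png

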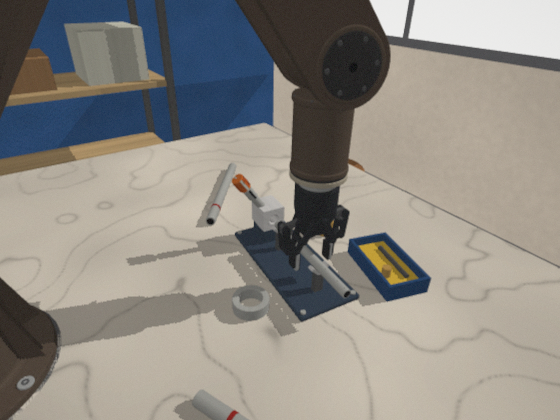

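The tube is centred between the fingers (about 280 against a mid of 279) and parallel to the tool, so I'll close.

>>> step_arm(commands=[{"linear": [0,0,0],"dr": [0,0,0],"hand": 0.3},{"linear": [0,0,0],"dr": [0,0,0],"hand": 0},{"linear": [0,0,0],"dr": [0,0,0],"hand": 0},{"linear": [0,0,0],"dr": [0,0,0],"hand": 0},{"linear": [0,0,0],"dr": [0,0,0],"hand": 0}])

```text
t: 4.28
tool_pos: [0.5687, -0.1436, 0.053]
orientation: [-3.137, 0.169, 0.003]
contact_force: [-10.1, -2.1, 10.0]
width: 0.0162
```

Run:
```python
from plan import *
s=[.5775,-.072,-.106]
rel(*tube_pose(s,-72,.052,1)); print(telemetry.observe()["tool_pos"])
```

```text
t 4.28 shift(cm) in cur tool [ 0.11 -0.02  0.1 ] turn deg [ 0.    0.1  -0.11] | shift in target tool [ 0.11 -0.02  0.1 ] F [-10.1  -2.1  10. ] M [-0.39  1.63 -0.01] w 16.2 q [-0.3   0.62  1.88 -0.    0.64 -0.19]
[ 0.56872954 -0.14364824  0.05295283]
```

Run:
```python
from plan import *
from rig import viewer
im=viewer.get_image("wrist");cv2.imwrite("pics/f_wrist.png",im["color"][:,:,::-1])
a=viewer.get_image("side")["color"][:,:,::-1][190:310,230:370];cv2.imwrite("pics/f_side.png",cv2.resize(a,None,fx=4.6,fy=4.6,interpolation=cv2.INTER_CUBIC))
```

```text
(no output)
```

View pics/f_wrist.png

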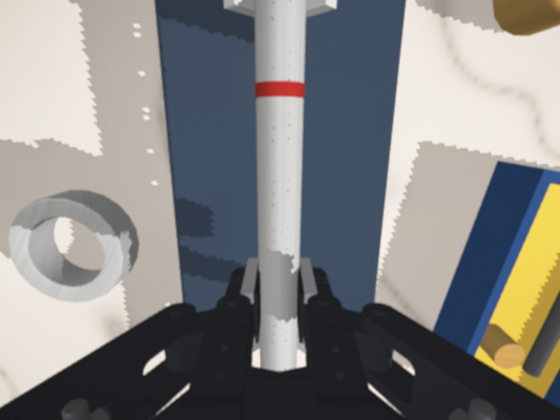

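View pics/f_side.png

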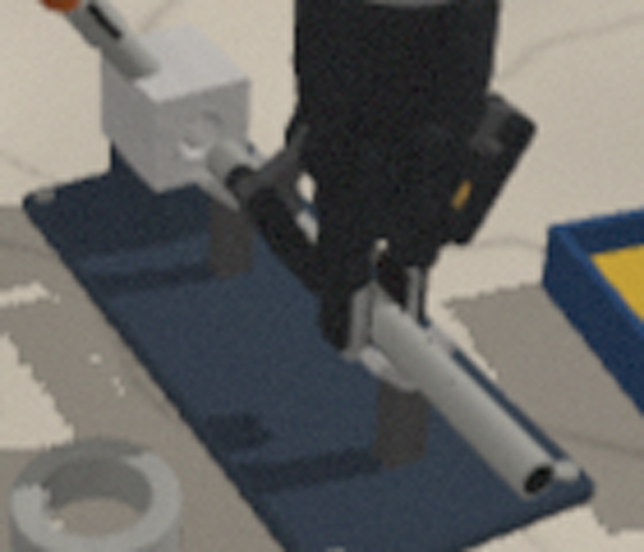

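>>> step_arm(commands=[{"linear": [-0.1,0,-0.15],"dr": [0,0,0],"hand": 0},{"linear": [0,-0.5,0],"dr": [0,0,0],"hand": 0},{"linear": [0,-0.5,0],"dr": [0,0,0],"hand": 0},{"linear": [0,0,0],"dr": [0,0,0],"hand": 0}])

```text
t: 4.88
tool_pos: [0.5702, -0.133, 0.0538]
orientation: [-3.137, 0.169, -0.0]
contact_force: [0.2, -0.2, -0.9]
width: 0.0161
```

Run:
```python
from plan import *
s=[.5775,-.072,-.106]
rel(*tube_pose(s,-72,.052,1)); print(telemetry.observe()["tool_pos"])
```

```text
t 4.88 shift(cm) in cur tool [0.08 1.06 0.18] turn deg [-0.   -0.   -0.08] | shift in target tool [0.08 1.06 0.18] F [ 0.2 -0.2 -0.9] M [ 0.02 -0.02 -0.04] w 16.1 q [-0.28  0.62  1.89  0.    0.63 -0.17]
[ 0.57020025 -0.13300255  0.05380048]
```

>>> step_arm(commands=[{"linear": [0,-0.4,0],"dr": [0,0,0],"hand": 0},{"linear": [0,-0.4,0],"dr": [0,0,0],"hand": 0},{"linear": [0,-0.3,0],"dr": [0,0,0],"hand": 0},{"linear": [0,-0.3,0],"dr": [0,0,0],"hand": 0}])

```text
t: 5.38
tool_pos: [0.5716, -0.1194, 0.0538]
orientation: [-3.137, 0.17, -0.0]
contact_force: [0.0, -0.2, -1.3]
width: 0.016
```

```bash
cat > look.py <<'E'
import sys
from plan import *
from rig import viewer
tag=sys.argv[1]
s=[.5775,-.072,-.106]
rel(*tube_pose(s,-72,.052,1)); print(telemetry.observe()["tool_pos"])
for n in sys.argv[2:]:
  im=viewer.get_image(n);a=im["color"][:,:,::-1]
  if n=="side": a=cv2.resize(a[160:310,220:370],None,fx=4,fy=4,interpolation=cv2.INTER_CUBIC)
  cv2.imwrite(f"pics/{tag}_{n}.png",a)
E
python3 look.py g side wrist
```

```text
t 5.38 shift(cm) in cur tool [0.09 2.42 0.18] turn deg [-0.   -0.   -0.11] | shift in target tool [0.08 2.42 0.18] F [ 0.  -0.2 -1.3] M [-0.01  0.03 -0.07] w 16.0 q [-0.26  0.62  1.89  0.    0.63 -0.15]
[ 0.57163794 -0.11944041  0.05380219]
```

View pics/g_side.png

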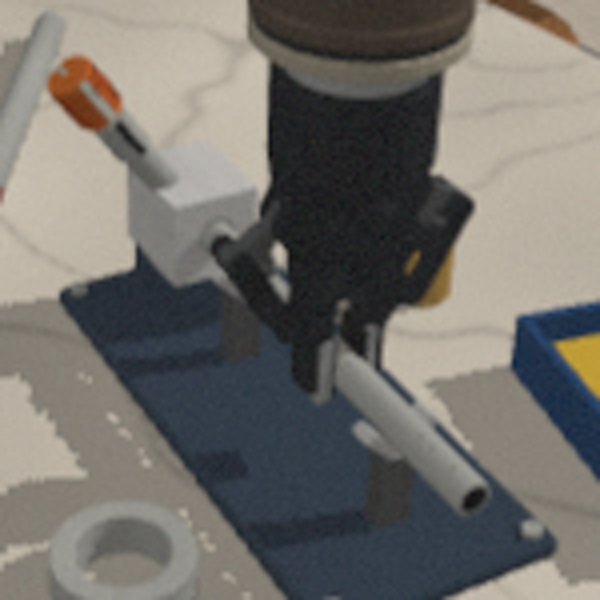

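View pics/g_wrist.png

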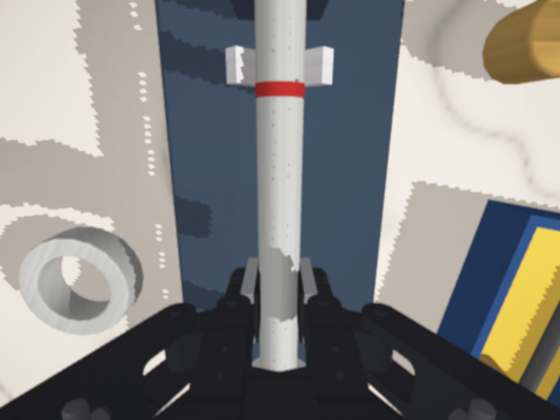

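The front end has entered the bore and the force is about zero. Continuing.

>>> step_arm(commands=[{"linear": [0,-0.5,0],"dr": [0,0,0],"hand": 0},{"linear": [0,-0.5,0],"dr": [0,0,0],"hand": 0},{"linear": [0,-0.5,0],"dr": [0,0,0],"hand": 0},{"linear": [0,-0.5,0],"dr": [0,0,0],"hand": 0},{"linear": [0,-0.5,0],"dr": [0,0,0],"hand": 0},{"linear": [0,-0.5,0],"dr": [0,0,0],"hand": 0},{"linear": [0,0,0],"dr": [0,0,0],"hand": 0}])

```text
t: 6.35
tool_pos: [0.5749, -0.0894, 0.0538]
orientation: [-3.137, 0.169, 0.0]
contact_force: [0.5, -0.3, -1.8]
width: 0.016
```

```bash
python3 look.py i side wrist
```

```text
t 6.35 shift(cm) in cur tool [0.09 5.44 0.18] turn deg [-0.    0.   -0.09] | shift in target tool [0.08 5.44 0.18] F [ 0.5 -0.3 -1.8] M [-0.    0.03  0.05] w 16.0 q [-0.21  0.62  1.9   0.    0.63 -0.1 ]
[ 0.57486241 -0.08943763  0.05379815]
```

View pics/i_side.png

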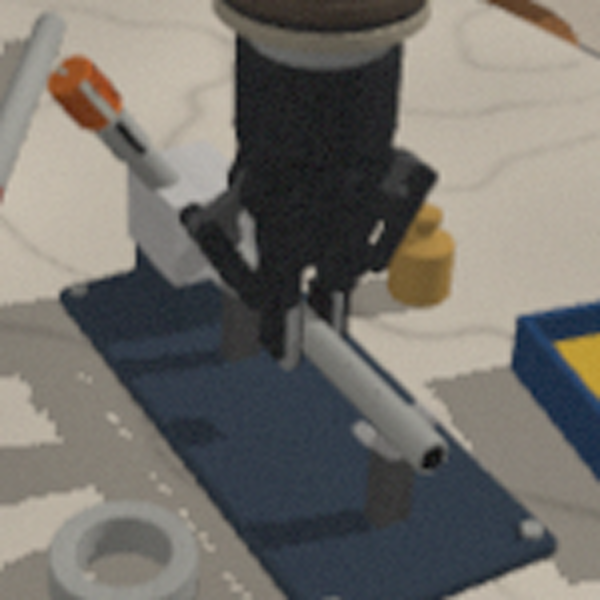

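View pics/i_wrist.png

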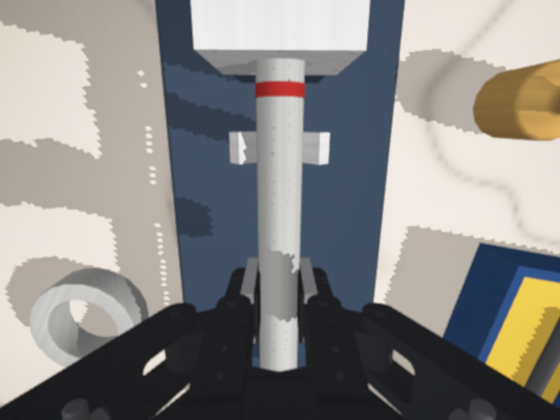

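```bash
cat > ring.py <<'E'
import sys
from h import *
from rig import viewer
im=viewer.get_image("wrist"); setcal("wrist",im); a=im["color"][:,:,::-1]
cv2.imwrite(f"pics/{sys.argv[1]}.png",cv2.resize(a[30:130,200:360],None,fx=5,fy=5,interpolation=cv2.INTER_CUBIC))
c,sn=np.cos(-.107),np.sin(-.107)
def Y(u,v,z): p=onz("wrist",u,v,z); return round((-sn*p[0]+c*p[1])*1000,2)
np.save("pics/E.npy",im["extrinsics"])
r=a[:,272:288].astype(float).mean(1); red=r[:,2]-r[:,1]
print([ (v,int(red[v])) for v in range(40,110) if red[v]>15])
br=a[:,[205,215,225,340,345,335]].astype(float).mean(2).mean(1); print(br[35:90].astype(int).tolist())
E
python3 ring.py j
```

```text
[(80, 26), (81, 75), (82, 122), (83, 135), (84, 135), (85, 135), (86, 135), (87, 135), (88, 135), (89, 135), (90, 135), (91, 135), (92, 135), (93, 135), (94, 129), (95, 97), (96, 46)]
[235, 236, 235, 236, 236, 236, 236, 236, 236, 236, 236, 236, 235, 224, 185, 148, 137, 137, 138, 138, 139, 139, 137, 134, 129, 125, 124, 124, 126, 125, 122, 116, 110, 104, 99, 96, 95, 93, 90, 87, 82, 80, 80, 81, 82, 82, 82, 83, 83, 83, 83, 83, 83, 83, 83]
```

View pics/j.png

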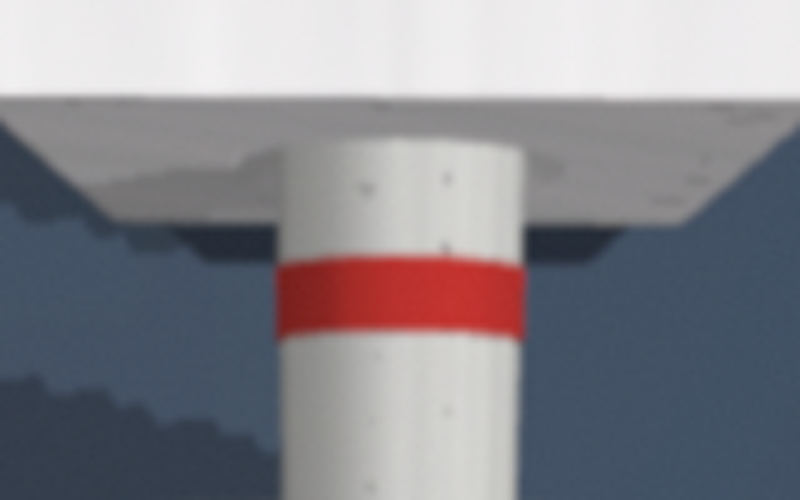

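```bash
cat > cmp.py <<'E'
exec(open("ring.py").read().split("np.save")[0].replace("sys.argv[1]","'tmp'"))
import sys
vt,vb,r1,r2=map(float,sys.argv[1:5]); zt=float(sys.argv[5]) if len(sys.argv)>5 else .079
print("mouth top/bottom",Y(280,vt,.095),Y(280,vb,.045),"ring",Y(280,r1,zt),Y(280,r2,zt),"mid gap",(Y(280,vt,.095)+Y(280,vb,.045))/2-(Y(280,r1,zt)+Y(280,r2,zt))/2)
E
python3 cmp.py 49.4 74.4 81.0 95.5; python3 cmp.py 49.4 74.4 81.0 95.5 .081
```

```text
mouth top/bottom 65.18 65.24 ring 58.59 53.92 mid gap 8.955000000000005
mouth top/bottom 65.13 65.19 ring 58.3 53.71 mid gap 9.155000000000001
```

>>> step_arm(commands=[{"linear": [0,-0.3,0],"dr": [0,0,0],"hand": 0},{"linear": [0,-0.3,0],"dr": [0,0,0],"hand": 0},{"linear": [0,-0.25,0],"dr": [0,0,0],"hand": 0},{"linear": [0,0,0],"dr": [0,0,0],"hand": 0},{"linear": [0,0,0],"dr": [0,0,0],"hand": 0}])

```text
t: 7.22
tool_pos: [0.5757, -0.0814, 0.0538]
orientation: [-3.137, 0.169, 0.0]
contact_force: [-0.3, -0.3, -1.4]
width: 0.0162
```

```bash
python3 look.py k; python3 ring.py k
```

```text
t 7.22 shift(cm) in cur tool [0.09 6.25 0.18] turn deg [-0.    0.   -0.11] | shift in target tool [0.08 6.25 0.18] F [-0.3 -0.3 -1.4] M [ 0.    0.01 -0.  ] w 16.2 q [-0.19  0.62  1.9   0.    0.63 -0.08]
[ 0.57570294 -0.08136089  0.05379783]
[(85, 41), (86, 95), (87, 129), (88, 132), (89, 132), (90, 132), (91, 132), (92, 132), (93, 132), (94, 126), (95, 95), (96, 46)]
[231, 231, 231, 231, 231, 231, 231, 231, 231, 231, 232, 232, 232, 232, 232, 232, 232, 232, 232, 232, 232, 232, 232, 232, 233, 233, 233, 233, 233, 233, 233, 233, 233, 233, 233, 233, 233, 234, 234, 233, 233, 234, 234, 234, 230, 211, 171, 142, 135, 134, 129, 124, 122, 121, 118]
```

View pics/k.png

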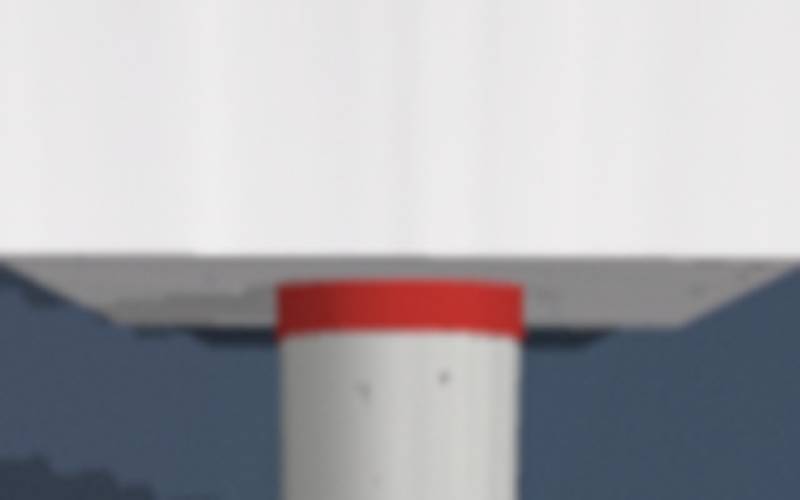

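```bash
python3 cmp.py 81.2 95.4 85.6 95.5
```

```text
mouth top/bottom 65.22 65.11 ring 65.67 62.47 mid gap 1.0949999999999989
```

>>> step_arm(commands=[{"linear": [0,-0.03,0],"dr": [0,0,0],"hand": 0},{"linear": [0,0,0],"dr": [0,0,0],"hand": 0}])

```text
t: 7.58
tool_pos: [0.5758, -0.0811, 0.0538]
orientation: [-3.137, 0.17, 0.0]
contact_force: [0.0, 0.2, -1.7]
width: 0.0164
```

```bash
python3 look.py l; python3 ring.py l; python3 cmp.py 81 95 85 95.5
```

```text
t 7.58 shift(cm) in cur tool [0.09 6.27 0.18] turn deg [-0.    0.   -0.12] | shift in target tool [0.08 6.27 0.18] F [ 0.   0.2 -1.7] M [ 0.02 -0.    0.  ] w 16.4 q [-0.19  0.62  1.9   0.    0.63 -0.08]
[ 0.57576961 -0.08112902  0.05380978]
[(85, 18), (86, 57), (87, 105), (88, 130), (89, 132), (90, 132), (91, 132), (92, 132), (93, 132), (94, 126), (95, 95), (96, 45)]
[230, 231, 231, 231, 231, 231, 231, 231, 231, 231, 231, 231, 231, 232, 232, 231, 232, 232, 232, 232, 232, 232, 232, 232, 232, 232, 232, 232, 233, 233, 233, 233, 233, 233, 233, 233, 233, 233, 233, 233, 233, 233, 233, 234, 233, 229, 208, 165, 140, 135, 133, 128, 124, 122, 121]
mouth top/bottom 65.58 65.58 ring 66.16 62.77 mid gap 1.1149999999999949
```

View pics/l.png

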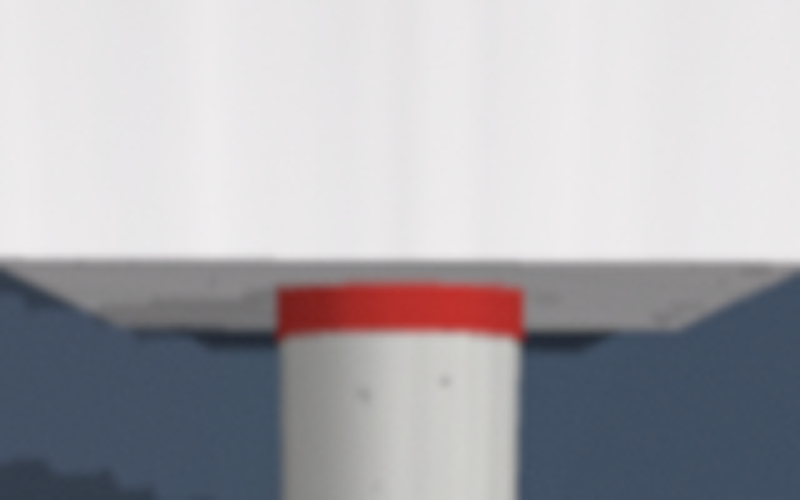

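>>> step_arm(commands=[{"linear": [0,0,0],"dr": [0,0,0],"hand": 0.3},{"linear": [0,0,0],"dr": [0,0,0],"hand": 0.5},{"linear": [0,0,0],"dr": [0,0,0],"hand": 0.6},{"linear": [0,0,0],"dr": [0,0,0],"hand": 0.6},{"linear": [0,0,-1],"dr": [0,0,0],"hand": 0.6},{"linear": [0,0,-3],"dr": [0,0,0],"hand": 0.8},{"linear": [0,0,-4],"dr": [0,0,0],"hand": 1},{"linear": [0,2,-5],"dr": [0,0,0],"hand": 1},{"linear": [0,3,-5],"dr": [0,0,0],"hand": 1},{"linear": [0,0,-2],"dr": [0,0,0],"hand": 1}])

```text
t: 8.93
tool_pos: [0.5713, -0.1328, 0.2578]
orientation: [3.135, -0.172, 0.007]
contact_force: [0.6, 1.1, -0.2]
width: 0.0856
```

```bash
python3 look.py m side wrist
```

```text
t 8.93 shift(cm) in cur tool [-0.12  1.07 20.58] turn deg [ 0.07 -0.27 -0.2 ] | shift in target tool [-0.03  1.09 20.58] F [ 0.6  1.1 -0.2] M [ 0.01  0.   -0.04] w 85.6 q [-0.28  0.36  1.72 -0.    1.05 -0.17]
[ 0.57128811 -0.13277359  0.25782066]
```

View pics/m_wrist.png

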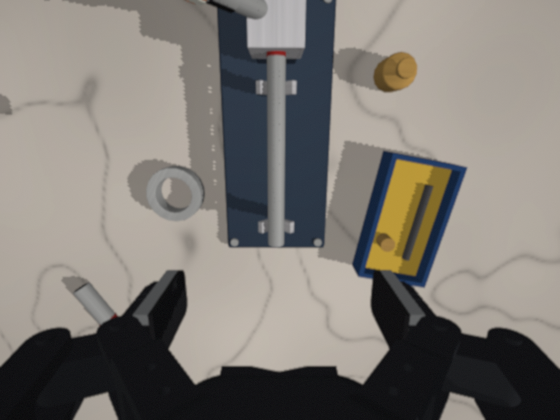

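View pics/m_side.png

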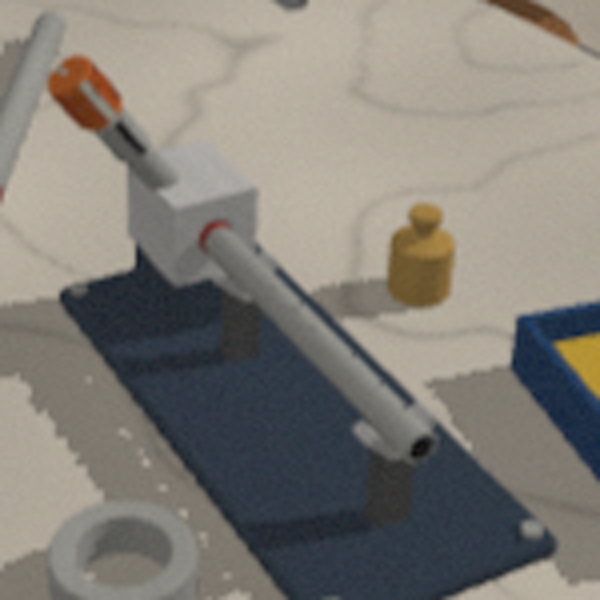

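```bash
cat >> plan.py <<'E'
S0=[.5767,-.0719,-.107]
def cap_pose(s,back,roll,off=(0,0)):
    "back: m the TCP is outwards of the gripping position; roll deg about tool z from flip1"
    S=stand_R(s); a=np.radians(35)
    za=S@np.array([np.sin(a),0,-np.cos(a)]); xa=S@np.array([np.cos(a),0,np.sin(a)])
    Rm=np.c_[xa,np.cross(za,xa),za]@R.from_euler('z',roll,degrees=True).as_matrix()
    c=S2W(s,[[-62,105,159]])[0]
    p=c+za*(.0187-back)+S@np.array([0,1,0])*off[1]+xa*off[0]
    return p,Rm
E
python3 - <<'E'
from plan import *
from rig import viewer
print(S2W(S0,[[-62,105,159]]))
a=np.radians(35); ax=np.array([-np.sin(a),0,np.cos(a)])*16
for n in("side","top"):
    setcal(n,viewer.get_image(n))
    P=np.array([-62,105,159]); print(n,proj(n,S2W(S0,[P,P+ax,P-ax])))
    print((proj("side",S2W(S0,[P,P+ax,P-ax]))-[220,160])*4)
for r in (-100,-110): rel(*cap_pose(S0,.08,r))
E
```

```text
[[0.52626815 0.03912085 0.159     ]]
side [[240.68487147 182.85252737]
 [236.30373994 177.96958615]
 [244.94848533 187.60449057]]
[[ 82.73948589  91.41010947]
 [ 65.21495976  71.87834461]
 [ 99.7939413  110.41796227]]
top [[242.48451007 223.31778428]
 [241.51604316 227.07258642]
 [243.42545587 219.66968305]]
[[ 82.73948589  91.41010947]
 [ 65.21495976  71.87834461]
 [ 99.7939413  110.41796227]]
t 9.12 shift(cm) in cur tool [ -9.71 -16.4    4.47] turn deg [-30.4   25.54 -96.58] | shift in target tool [17.99 -7.5  -1.89] F [-0.4 -0.4 -0.7] M [ 0.01 -0.04  0.04] w 85.4 q [-0.28  0.37  1.72  0.    1.05 -0.17]
t 9.12 shift(cm) in cur tool [ -9.71 -16.4    4.47] turn deg [ -33.42   23.43 -106.14] | shift in target tool [19.02 -4.26 -1.89] F [-0.4 -0.4 -0.7] M [ 0.01 -0.04  0.04] w 85.4 q [-0.28  0.37  1.72  0.    1.05 -0.17]
```

>>> step_arm(commands=[{"linear": [0,0,-4],"dr": [-2.76,2.32,-8.78],"hand": 1},{"linear": [0,0,0],"dr": [-2.76,2.32,-8.78],"hand": 1},{"linear": [0,0,0],"dr": [-2.76,2.32,-8.78],"hand": 1},{"linear": [0,0,0],"dr": [-2.76,2.32,-8.78],"hand": 1},{"linear": [0,0,0],"dr": [-2.76,2.32,-8.78],"hand": 1},{"linear": [0,0,0],"dr": [-2.76,2.32,-8.78],"hand": 1},{"linear": [0,0,0],"dr": [-2.76,2.32,-8.78],"hand": 1},{"linear": [0,0,0],"dr": [-2.76,2.32,-8.78],"hand": 1},{"linear": [0,0,0],"dr": [-2.76,2.32,-8.78],"hand": 1},{"linear": [0,0,0],"dr": [-2.76,2.32,-8.78],"hand": 1},{"linear": [0,0,0],"dr": [-2.76,2.32,-8.78],"hand": 1},{"linear": [0,0,0],"dr": [0,0,0],"hand": 1}])

```text
t: 10.62
tool_pos: [0.569, -0.128, 0.2912]
orientation: [1.934, 1.816, 0.476]
contact_force: [-0.2, 0.0, 0.6]
width: 0.0857
```

Run:
```python
from plan import *
for r in (-100,): rel(*cap_pose(S0,.08,r))
```

```text
t 10.62 shift(cm) in cur tool [ 16.82 -11.61   1.35] turn deg [-2.61  1.2  -7.03] | shift in target tool [18.09 -9.53  1.24] F [-0.2  0.   0.6] M [0.01 0.25 0.03] w 85.7 q [-0.33  0.1   2.16  0.3   0.34 -2.1 ]
```

>>> step_arm(commands=[{"linear": [0,0,0],"dr": [-2.61,1.2,-7.03],"hand": 1},{"linear": [3,-1.6,0.2],"dr": [0,0,0],"hand": 1},{"linear": [3,-1.6,0.2],"dr": [0,0,0],"hand": 1},{"linear": [3,-1.6,0.2],"dr": [0,0,0],"hand": 1},{"linear": [3,-1.6,0.2],"dr": [0,0,0],"hand": 1},{"linear": [3,-1.6,0.2],"dr": [0,0,0],"hand": 1},{"linear": [3,-1.5,0.2],"dr": [0,0,0],"hand": 1},{"linear": [0,0,0],"dr": [0,0,0],"hand": 1}])

```text
t: 11.62
tool_pos: [0.5158, -0.009, 0.2346]
orientation: [1.834, 1.882, 0.471]
contact_force: [0.0, -0.1, -0.6]
width: 0.0853
```

Run:
```python
from plan import *
from rig import viewer
for r in (-100,): rel(*cap_pose(S0,.08,r))
for n in ("wrist","side"):
  im=viewer.get_image(n);cv2.imwrite(f"pics/n_{n}.png",im["color"][:,:,::-1])
```

```text
t 11.62 shift(cm) in cur tool [ 5.39 -3.18  0.36] turn deg [-1.46  0.83 -2.07] | shift in target tool [ 5.5  -3.    0.36] F [ 0.  -0.1 -0.6] M [0.01 0.29 0.01] w 85.3 q [-0.03  0.1   2.37 -0.59  0.11 -1.06]
```

View pics/n_wrist.png

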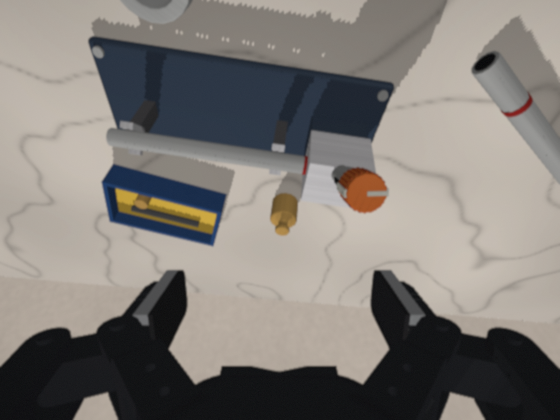

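View pics/n_side.png

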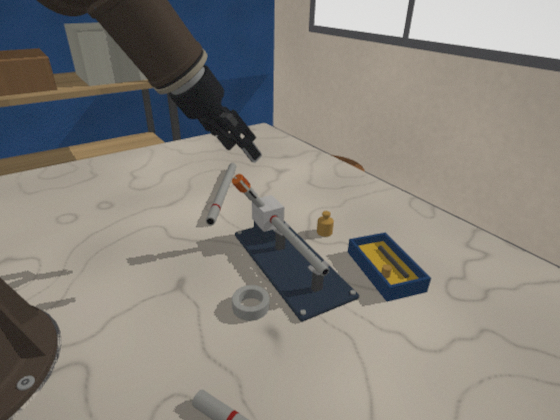

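```bash
cat > kin.py <<'E'
from plan import *
o=telemetry.observe()
Q=[[-1.29259621,.480721326,1.5967183,0,1.06513335,-.0466],[-.3,.38,1.765,0,1.0,-.19],[-.3,.62,1.88,0,.64,-.19],[-.19,.62,1.9,0,.63,-.08],[-.28,.365,1.72,0,1.05,-.17],[-.33,.1,2.16,.3,.34,-2.1],list(o["joint_pos"])]
P=[(.20735,-.6157,.2308),(.5617,-.1396,.2315),(.5687,-.1436,.0530),(.5758,-.0811,.0538),(.5713,-.1328,.2578),(.569,-.128,.2912),tuple(o["tool_pos"])]
Rz=lambda a:R.from_euler('z',a).as_matrix(); Ry=lambda a:R.from_euler('y',a).as_matrix()
def fk(q,k):
    h,a,L1,L2,e,d=k
    R1=Rz(q[0]); R2=R1@Ry(q[1]); R3=R2@Ry(q[2]); R4=R3@Rz(q[3])
    R5=R4@Ry(q[4]); R6=R5@Rz(SG*q[5]+OF)
    p=R1@[a,0,h]+R2@[0,0,L1]+R3@[e,0,L2]+R5@[0,0,d]
    return p,R6
SG=1;OF=0
W=[4,1,1,1,1,1,6]
def res(k): return np.concatenate([w*(fk(q,k)[0]-p) for q,p,w in zip(Q,P,W)])
def fit():
    r=least_squares(lambda k:np.r_[res(k),(k-[.3,0,.45,.4,0,.25])*.01],[.3,0,.45,.4,0,.25]); return r.x
if __name__=="__main__":
    k=fit(); print(k.round(3)); print((res(k)*1000).round(1))
    Rm=R.from_rotvec(o["orientation"]).as_matrix(); p,R6=fk(Q[-1],k); print(R6.T@Rm, R6[:,2],Rm[:,2])
    Ra=R.from_rotvec([-2.55092365e+00,1.83266859e+00,1.22802379e-03]).as_matrix(); print(fk(Q[0],k)[1].T@Ra)
E
python3 kin.py
```

```text
[0.236 0.148 0.477 0.335 0.027 0.24 ]
[-117.4  -30.1    5.8    2.6  -35.     2.4    8.7  -35.    46.4    9.7
  -31.5   42.1    3.6  -32.5   -5.   -28.8  -32.   -17.7   -9.8 -135.9
  -15.2]
[[-1.00000000e+00 -2.99004097e-17 -3.43812465e-16]
 [ 6.66719084e-17 -1.00000000e+00 -8.46381317e-17]
 [-3.63799487e-16 -7.45193848e-17  1.00000000e+00]] [ 0.55032366 -0.07756261 -0.83134103] [ 0.55032366 -0.07756261 -0.83134103]
[[-1.00000000e+00 -1.51979842e-05  1.00136639e-06]
 [ 1.51979627e-05 -1.00000000e+00 -2.13895222e-05]
 [ 1.00169146e-06 -2.13895070e-05  1.00000000e+00]]
```

```bash
python3 - <<'E'
t=open('kin.py').read()
t=t.replace("h,a,L1,L2,e,d=k","h,a,L1,L2,e,d,b,c,f,g=k").replace("R1@[a,0,h]","R1@[a,b,h]").replace("R5@[0,0,d]","R5@[g,f,d]+R4@[0,c,0]")
t=t.replace("[.3,0,.45,.4,0,.25]","[.3,0,.45,.4,0,.25,0,0,0,0]").replace("OF=0","OF=np.pi").replace("*.01],","*.002],")
open('kin.py','w').write(t)
E
python3 kin.py
```

```text
[ 0.316 -0.001  0.597  0.442  0.031  0.374  0.026  0.002  0.002 -0.002]
[-0.6 -0.2  0.3 -2.2 -1.9 -0.1  3.  -1.7  3.2 -2.7  1.6 -2.4  1.2 -0.4
 -1.4  0.6  2.9  0.6  0.   0.3 -0.2]
[[ 1.00000000e+00  2.99004097e-17  3.43812465e-16]
 [-6.66719084e-17  1.00000000e+00  8.46381317e-17]
 [-3.63799487e-16 -7.45193848e-17  1.00000000e+00]] [ 0.55032366 -0.07756261 -0.83134103] [ 0.55032366 -0.07756261 -0.83134103]
[[ 1.00000000e+00  1.51979842e-05 -1.00136639e-06]
 [-1.51979627e-05  1.00000000e+00  2.13895222e-05]
 [ 1.00169146e-06 -2.13895070e-05  1.00000000e+00]]
```

```bash
cat > ik.py <<'E'
from kin import *
k=fit()
lo=np.array([-2.75,-.82,.23,-1.56,.09,-2.92]); hi=np.array([2.75,2.05,2.67,4.7,2.69,2.92])
def ik(p,Rm,q0):
    def f(q):
        a,b=fk(q,k); return np.r_[(a-p)*10,R.from_matrix(b.T@Rm).as_rotvec()]
    r=least_squares(f,np.clip(q0,lo+1e-3,hi-1e-3),bounds=(lo-[0,0,0,9,0,9],hi+[0,0,0,9,0,9])); return r.x,np.abs(r.fun).max()
if __name__=="__main__":
    for back in (.08,.04,0):
      for roll in (-100,0,90):
        for q4 in (0,np.pi):
            p,Rm=cap_pose(S0,back,roll)
            best=min((ik(p,Rm,[.1,.1,2.4,q4,.2,x]) for x in (-2,-1,0,1,2)),key=lambda z:z[1]); print(back,roll,round(q4,1),best[0].round(2),round(best[1],4))
E
python3 ik.py
```

```text
0.08 -100 0 [ 0.14  0.13  2.45 -1.8   0.14  0.26] 0.0
0.08 -100 3.1 [0.14 0.13 2.45 4.48 0.14 0.26] 0.0
0.08 0 0 [ 0.14  0.13  2.45 -1.8   0.14  2.01] 0.0
0.08 0 3.1 [ 0.14  0.13  2.45  4.48  0.14 -4.27] 0.0
0.08 90 0 [ 0.14  0.13  2.45 -1.8   0.14  3.58] 0.0
0.08 90 3.1 [ 0.14  0.13  2.45  4.48  0.14 -2.7 ] 0.0
0.04 -100 0 [ 0.13  0.25  2.44 -2.38  0.2   0.84] 0.0
0.04 -100 3.1 [0.13 0.25 2.44 3.9  0.2  0.84] 0.0
0.04 0 0 [ 0.13  0.25  2.44 -2.38  0.2   2.59] 0.0
0.04 0 3.1 [0.13 0.25 2.44 3.9  0.2  2.59] 0.0
0.04 90 0 [ 0.13  0.25  2.44  3.9   0.2  -2.12] 0.0
0.04 90 3.1 [0.13 0.25 2.44 3.9  0.2  4.16] 0.0
0 -100 0 [0.12 0.35 2.43 3.63 0.27 1.1 ] 0.0
0 -100 3.1 [ 0.12  0.35  2.43  3.63  0.27 -5.18] 0.0
0 0 0 [ 0.12  0.35  2.43 -2.65  0.27  2.85] 0.0
0 0 3.1 [ 0.12  0.35  2.43  3.63  0.27 -3.43] 0.0
0 90 0 [ 0.12  0.35  2.43 -2.65  0.27  4.42] 0.0
0 90 3.1 [ 0.12  0.35  2.43  3.63  0.27 -1.86] 0.0
```

```bash
cat > seg.py <<'E'
from ik import *
import sys,json
def rows(q1,n,q0=None):
    o=telemetry.observe(); q0=o["joint_pos"] if q0 is None else q0
    p,Rm=fk(q0,k); p0=p; out=[]
    print("t",o["t"],"q",o["joint_pos"].round(2),"F",o["contact_force"].round(1),"fk err mm",((p-o["tool_pos"])*1000).round(1))
    for i in range(1,n+1):
        q=q0+(np.array(q1)-q0)*i/n; a,b=fk(q,k)
        l=(Rm.T@(a-p)*100).round(2); d=R.from_matrix(Rm.T@b).as_rotvec(degrees=True).round(1)
        p=p+Rm@l/100; Rm=Rm@R.from_rotvec(d,degrees=True).as_matrix()
        out.append({"linear":l.tolist(),"dr":d.tolist(),"hand":1})
        if i in(n//2,n): print("tcp",a.round(3))
    print(json.dumps(out))
if __name__=="__main__":
    rows(json.loads(sys.argv[1]),int(sys.argv[2]))
E
python3 seg.py "[0,0.05,2.3,0,0.35,-1.3]" 5
```

```text
t 11.725 q [-0.04  0.1   2.37 -0.58  0.11 -1.07] F [ 0.4  0.8 -0.8] fk err mm [ 0.  0. -0.]
tcp [ 0.505 -0.006  0.238]
tcp [0.484 0.03  0.243]
[{"linear": [-0.04, -0.36, -0.43], "dr": [1.5, -0.3, 3.7], "hand": 1}, {"linear": [0.34, -0.49, -0.46], "dr": [1.7, 0.1, 3.7], "hand": 1}, {"linear": [0.71, -0.61, -0.52], "dr": [1.8, 0.7, 3.6], "hand": 1}, {"linear": [1.08, -0.71, -0.56], "dr": [2.0, 1.2, 3.5], "hand": 1}, {"linear": [1.45, -0.81, -0.6], "dr": [2.0, 1.7, 3.3], "hand": 1}]
```

>>> step_arm(commands=[{"linear": [-0.04,-0.36,-0.43],"dr": [1.5,-0.3,3.7],"hand": 1},{"linear": [0.34,-0.49,-0.46],"dr": [1.7,0.1,3.7],"hand": 1},{"linear": [0.71,-0.61,-0.52],"dr": [1.8,0.7,3.6],"hand": 1},{"linear": [1.08,-0.71,-0.56],"dr": [2.0,1.2,3.5],"hand": 1},{"linear": [1.45,-0.81,-0.6],"dr": [2.0,1.7,3.3],"hand": 1},{"linear": [0,0,0],"dr": [0,0,0],"hand": 1}])

```text
t: 12.48
tool_pos: [0.4842, 0.0299, 0.244]
orientation: [2.253, 1.713, 0.508]
contact_force: [0.7, 0.2, -0.5]
width: 0.0855
```

```bash
python3 seg.py "[0.05,0.05,2.36,1.57,0.35,-1.7]" 9
```

```text
t 12.475 q [-0.    0.05  2.3   0.    0.35 -1.3 ] F [ 0.7  0.2 -0.5] fk err mm [ 0. -0. -0.]
tcp [0.491 0.117 0.258]
tcp [0.536 0.165 0.307]
[{"linear": [2.26, -0.79, -0.07], "dr": [1.3, 3.4, 6.6], "hand": 1}, {"linear": [2.18, -0.71, -0.05], "dr": [1.1, 3.3, 6.5], "hand": 1}, {"linear": [2.09, -0.62, -0.04], "dr": [1.0, 3.3, 6.6], "hand": 1}, {"linear": [1.99, -0.51, -0.04], "dr": [0.8, 3.2, 6.7], "hand": 1}, {"linear": [1.9, -0.4, -0.03], "dr": [0.6, 3.2, 6.7], "hand": 1}, {"linear": [1.8, -0.27, -0.04], "dr": [0.5, 3.1, 6.7], "hand": 1}, {"linear": [1.71, -0.14, -0.05], "dr": [0.3, 3.1, 6.7], "hand": 1}, {"linear": [1.61, 0.0, -0.05], "dr": [0.1, 3.1, 6.7], "hand": 1}, {"linear": [1.52, 0.15, -0.07], "dr": [-0.1, 2.9, 6.8], "hand": 1}]
```

>>> step_arm(commands=[{"linear": [2.26,-0.79,-0.07],"dr": [1.3,3.4,6.6],"hand": 1},{"linear": [2.18,-0.71,-0.05],"dr": [1.1,3.3,6.5],"hand": 1},{"linear": [2.09,-0.62,-0.04],"dr": [1.0,3.3,6.6],"hand": 1},{"linear": [1.99,-0.51,-0.04],"dr": [0.8,3.2,6.7],"hand": 1},{"linear": [1.9,-0.4,-0.03],"dr": [0.6,3.2,6.7],"hand": 1},{"linear": [1.8,-0.27,-0.04],"dr": [0.5,3.1,6.7],"hand": 1},{"linear": [1.71,-0.14,-0.05],"dr": [0.3,3.1,6.7],"hand": 1},{"linear": [1.61,0.0,-0.05],"dr": [0.1,3.1,6.7],"hand": 1},{"linear": [1.52,0.15,-0.07],"dr": [-0.1,2.9,6.8],"hand": 1},{"linear": [0,0,0],"dr": [0,0,0],"hand": 1}])

```text
t: 13.72
tool_pos: [0.5356, 0.1638, 0.3062]
orientation: [-2.622, -0.417, -1.028]
contact_force: [-0.5, 0.4, 0.1]
width: 0.0854
```

```bash
python3 seg.py "[0.10,0.08,2.4,3.14,0.3,-2.1]" 9
```

```text
t 13.725 q [-0.01  0.05  2.34  1.47  0.39 -1.64] F [-0.5  0.4  0.1] fk err mm [ 0. -0. -0.]
tcp [0.583 0.156 0.34 ]
tcp [0.593 0.094 0.328]
[{"linear": [1.8, -0.03, 0.19], "dr": [-0.4, 3.3, 6.7], "hand": 1}, {"linear": [1.59, 0.16, 0.17], "dr": [-0.6, 3.0, 6.7], "hand": 1}, {"linear": [1.39, 0.37, 0.14], "dr": [-1.0, 2.8, 6.8], "hand": 1}, {"linear": [1.2, 0.55, 0.11], "dr": [-1.1, 2.7, 6.8], "hand": 1}, {"linear": [1.02, 0.76, 0.08], "dr": [-1.4, 2.4, 6.8], "hand": 1}, {"linear": [0.87, 0.96, 0.05], "dr": [-1.6, 2.2, 6.9], "hand": 1}, {"linear": [0.71, 1.14, 0.01], "dr": [-1.9, 2.0, 6.8], "hand": 1}, {"linear": [0.59, 1.33, -0.01], "dr": [-2.0, 1.9, 6.9], "hand": 1}, {"linear": [0.48, 1.5, -0.04], "dr": [-2.2, 1.7, 6.9], "hand": 1}]
```

>>> step_arm(commands=[{"linear": [1.8,-0.03,0.19],"dr": [-0.4,3.3,6.7],"hand": 1},{"linear": [1.59,0.16,0.17],"dr": [-0.6,3.0,6.7],"hand": 1},{"linear": [1.39,0.37,0.14],"dr": [-1.0,2.8,6.8],"hand": 1},{"linear": [1.2,0.55,0.11],"dr": [-1.1,2.7,6.8],"hand": 1},{"linear": [1.02,0.76,0.08],"dr": [-1.4,2.4,6.8],"hand": 1},{"linear": [0.87,0.96,0.05],"dr": [-1.6,2.2,6.9],"hand": 1},{"linear": [0.71,1.14,0.01],"dr": [-1.9,2.0,6.8],"hand": 1},{"linear": [0.59,1.33,-0.01],"dr": [-2.0,1.9,6.9],"hand": 1},{"linear": [0.48,1.5,-0.04],"dr": [-2.2,1.7,6.9],"hand": 1},{"linear": [0,0,0],"dr": [0,0,0],"hand": 1}])

```text
t: 14.98
tool_pos: [0.5924, 0.0948, 0.3281]
orientation: [-2.154, 1.09, -1.058]
contact_force: [-0.6, 0.5, -0.7]
width: 0.0859
```

Run:
```python
from seg import *
p,Rm=cap_pose(S0,.06,60)
q,e=ik(p,Rm,[.13,.2,2.44,4,.2,-2.4]); print(q.round(3),e)
rows(q,8)
```

```text
[ 0.11   0.19   2.454  4.026  0.161 -2.794] 5.55805401702969e-14
t 14.975 q [ 0.11  0.08  2.4   3.17  0.3  -2.12] F [-0.6  0.5 -0.7] fk err mm [ 0. -0. -0.]
tcp [0.555 0.056 0.257]
tcp [0.503 0.042 0.193]
[{"linear": [-0.02, 2.22, 0.32], "dr": [-2.8, 0.4, 1.0], "hand": 1}, {"linear": [-0.15, 2.22, 0.32], "dr": [-2.9, 0.1, 1.1], "hand": 1}, {"linear": [-0.29, 2.19, 0.33], "dr": [-2.9, -0.1, 1.0], "hand": 1}, {"linear": [-0.42, 2.14, 0.34], "dr": [-2.8, -0.3, 1.1], "hand": 1}, {"linear": [-0.52, 2.1, 0.35], "dr": [-2.7, -0.4, 1.1], "hand": 1}, {"linear": [-0.63, 2.02, 0.35], "dr": [-2.7, -0.7, 1.0], "hand": 1}, {"linear": [-0.72, 1.94, 0.36], "dr": [-2.5, -0.8, 1.1], "hand": 1}, {"linear": [-0.8, 1.84, 0.37], "dr": [-2.4, -0.9, 1.1], "hand": 1}]
```

Run:
```python
from seg import *
p,Rm=cap_pose(S0,.06,75)
q,e=ik(p,Rm,[.13,.2,2.44,4,.2,-2.4]); print(q.round(3),e)
rows(q,8)
```

```text
[ 0.11   0.19   2.454  4.026  0.161 -2.532] 2.4878146280419562e-12
t 14.975 q [ 0.11  0.08  2.4   3.17  0.3  -2.12] F [-0.6  0.5 -0.7] fk err mm [ 0. -0. -0.]
tcp [0.555 0.056 0.257]
tcp [0.503 0.042 0.193]
[{"linear": [-0.02, 2.22, 0.32], "dr": [-2.8, 0.4, 2.9], "hand": 1}, {"linear": [-0.08, 2.22, 0.32], "dr": [-2.9, 0.3, 2.9], "hand": 1}, {"linear": [-0.15, 2.2, 0.33], "dr": [-2.8, 0.1, 3.0], "hand": 1}, {"linear": [-0.2, 2.18, 0.34], "dr": [-2.9, 0.1, 2.9], "hand": 1}, {"linear": [-0.24, 2.15, 0.35], "dr": [-2.7, -0.1, 2.9], "hand": 1}, {"linear": [-0.3, 2.09, 0.35], "dr": [-2.8, -0.1, 3.0], "hand": 1}, {"linear": [-0.32, 2.04, 0.36], "dr": [-2.6, -0.3, 3.0], "hand": 1}, {"linear": [-0.36, 1.98, 0.37], "dr": [-2.6, -0.3, 2.9], "hand": 1}]
```

>>> step_arm(commands=[{"linear": [-0.02,2.22,0.32],"dr": [-2.8,0.4,2.9],"hand": 1},{"linear": [-0.08,2.22,0.32],"dr": [-2.9,0.3,2.9],"hand": 1},{"linear": [-0.15,2.2,0.33],"dr": [-2.8,0.1,3.0],"hand": 1},{"linear": [-0.2,2.18,0.34],"dr": [-2.9,0.1,2.9],"hand": 1},{"linear": [-0.24,2.15,0.35],"dr": [-2.7,-0.1,2.9],"hand": 1},{"linear": [-0.3,2.09,0.35],"dr": [-2.8,-0.1,3.0],"hand": 1},{"linear": [-0.32,2.04,0.36],"dr": [-2.6,-0.3,3.0],"hand": 1},{"linear": [-0.36,1.98,0.37],"dr": [-2.6,-0.3,2.9],"hand": 1},{"linear": [0,0,0],"dr": [0,0,0],"hand": 1}])

```text
t: 16.1
tool_pos: [0.5033, 0.0418, 0.1931]
orientation: [-2.059, 1.759, -0.706]
contact_force: [1.0, 0.6, 0.1]
width: 0.0857
```

Run:
```python
from plan import *
from rig import viewer
rel(*cap_pose(S0,.06,75)); rel(*cap_pose(S0,.0,75))
for n in ("wrist","side"):
  im=viewer.get_image(n);cv2.imwrite(f"pics/o_{n}.png",im["color"][:,:,::-1]); setcal(n,im)
P=np.array([-62,105,159]);a=np.radians(35); ax=np.array([-np.sin(a),0,np.cos(a)])*16
print(proj("wrist",S2W(S0,[P+ax,P-ax])))
```

```text
t 16.1 shift(cm) in cur tool [ 0.01  0.07 -0.01] turn deg [-0.08  0.03  0.1 ] | shift in target tool [ 0.01  0.07 -0.01] F [1.  0.6 0.1] M [0.02 0.22 0.  ] w 85.7 q [ 0.12  0.19  2.45  4.03  0.16 -2.53]
t 16.1 shift(cm) in cur tool [0.01 0.07 5.99] turn deg [-0.08  0.03  0.1 ] | shift in target tool [0.01 0.07 5.99] F [1.  0.6 0.1] M [0.02 0.22 0.  ] w 85.7 q [ 0.12  0.19  2.45  4.03  0.16 -2.53]
[[278.68027088 255.68312151]
 [278.72390424 236.42174131]]
```

View pics/o_wrist.png

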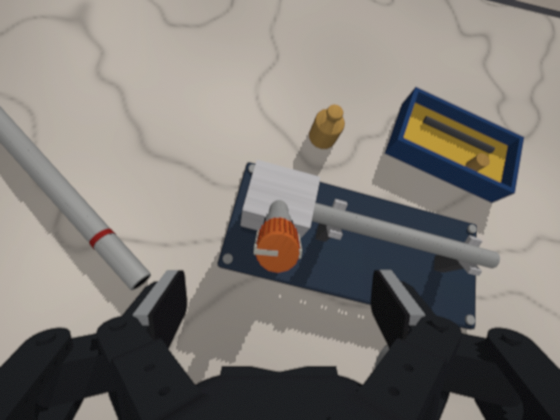

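View pics/o_side.png

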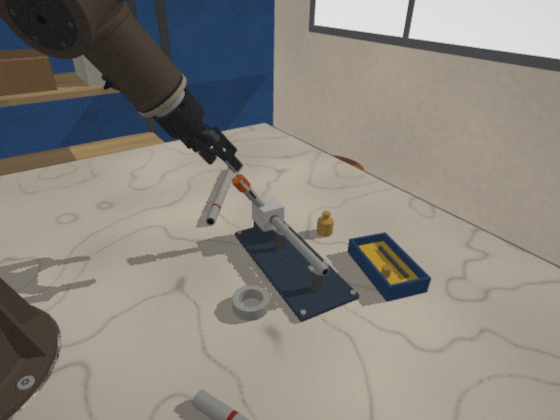

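```bash
python3 -c "
import cv2
a=cv2.imread('pics/o_wrist.png')[190:290,220:340];cv2.imwrite('pics/o2.png',cv2.resize(a,None,fx=6,fy=6,interpolation=cv2.INTER_CUBIC))"
```

```text
(no output)
```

View pics/o2.png

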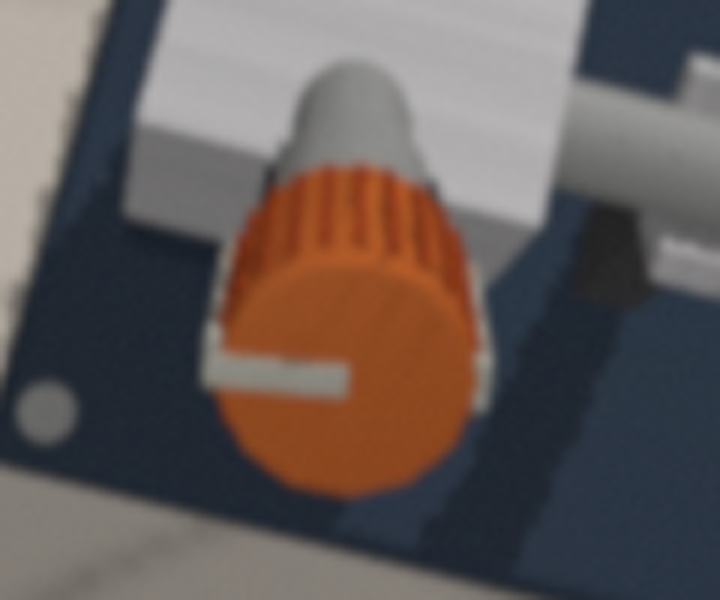

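>>> step_arm(commands=[{"linear": [0,0,1.5],"dr": [0,0,0],"hand": 1},{"linear": [0,0,1.5],"dr": [0,0,0],"hand": 1},{"linear": [0,0,1.5],"dr": [0,0,0],"hand": 1},{"linear": [0,0,1.5],"dr": [0,0,0],"hand": 1},{"linear": [0,0,0],"dr": [0,0,0],"hand": 0.6},{"linear": [0,0,0],"dr": [0,0,0],"hand": 0.5}])

```text
t: 16.95
tool_pos: [0.5374, 0.0382, 0.1447]
orientation: [-2.056, 1.762, -0.705]
contact_force: [0.1, -0.2, 0.3]
width: 0.0516
```

```bash
cat > capl.py <<'E'
import sys
from plan import *
from rig import viewer
roll=float(sys.argv[2])
rel(*cap_pose(S0,.0,roll)); o=telemetry.observe(); Rm=R.from_rotvec(o["orientation"]).as_matrix(); print("F tool",(Rm.T@o["contact_force"]).round(1),"M tool",(Rm.T@o["moment"]).round(3))
for n in sys.argv[3:]:
  im=viewer.get_image(n);a=im["color"][:,:,::-1]
  if n=="side": a=cv2.resize(a[140:260,190:310],None,fx=5,fy=5,interpolation=cv2.INTER_CUBIC)
  cv2.imwrite(f"pics/{sys.argv[1]}_{n}.png",a)
E
python3 capl.py p 75 wrist side
```

```text
t 16.95 shift(cm) in cur tool [0.01 0.1  0.05] turn deg [-0.11  0.01 -0.09] | shift in target tool [0.01 0.1  0.05] F [ 0.1 -0.2  0.3] M [0.06 0.29 0.05] w 51.6 q [ 0.09  0.35  2.44  3.57  0.28 -2.08]
F tool [ 0.2 -0.2 -0.1] M tool [-0.269 -0.122 -0.025]
```

View pics/p_wrist.png

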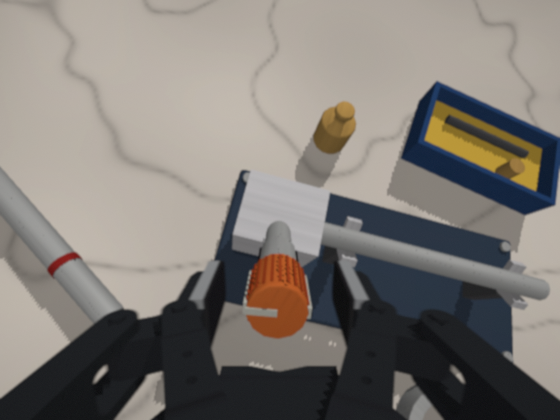

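View pics/p_side.png

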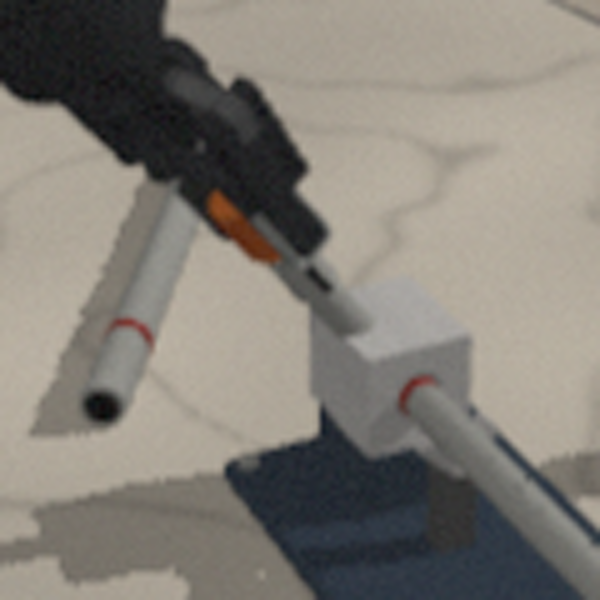

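>>> step_arm(commands=[{"linear": [0,0,0],"dr": [0,0,0],"hand": 0.2},{"linear": [0,0,0],"dr": [0,0,0],"hand": 0},{"linear": [0,0,0],"dr": [0,0,0],"hand": 0},{"linear": [0,0,0],"dr": [0,0,0],"hand": 0}])

```text
t: 17.55
tool_pos: [0.5373, 0.0386, 0.1448]
orientation: [-2.055, 1.762, -0.705]
contact_force: [-7.1, 7.0, 11.7]
width: 0.0246
```

```bash
python3 capl.py q 75
```

```text
t 17.55 shift(cm) in cur tool [0.04 0.1  0.07] turn deg [-0.12  0.03 -0.11] | shift in target tool [0.04 0.1  0.07] F [-7.1  7.  11.7] M [0.85 0.13 0.48] w 24.6 q [ 0.09  0.35  2.44  3.57  0.28 -2.08]
F tool [ -5.9  -1.9 -14.1] M tool [ 0.034 -0.98   0.08 ]
```

>>> step_arm(commands=[{"linear": [-0.06,0,-0.2],"dr": [0,0,0],"hand": 0},{"linear": [0,0,0],"dr": [0,0,10],"hand": 0},{"linear": [0,0,0],"dr": [0,0,10],"hand": 0},{"linear": [0,0,0],"dr": [0,0,10],"hand": 0},{"linear": [0,0,0],"dr": [0,0,0],"hand": 0}])

```text
t: 18.18
tool_pos: [0.5369, 0.0386, 0.1454]
orientation: [-1.477, 2.169, -0.537]
contact_force: [19.5, -4.3, -29.2]
width: 0.024
```

```bash
python3 capl.py r 105 wrist side
```

```text
t 18.18 shift(cm) in cur tool [0.08 0.07 0.15] turn deg [-0.05  0.01 -0.36] | shift in target tool [0.08 0.07 0.15] F [ 19.5  -4.3 -29.2] M [-0.41  0.4  -0.3 ] w 24.0 q [ 0.1   0.35  2.44  3.58  0.27 -1.56]
F tool [ 2.3 -0.1 35.3] M tool [-0.196  0.613 -0.011]
```

View pics/r_side.png

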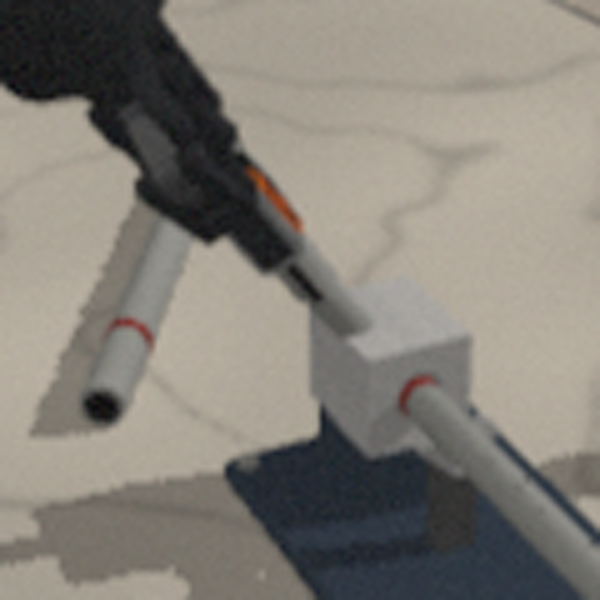

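View pics/r_wrist.png

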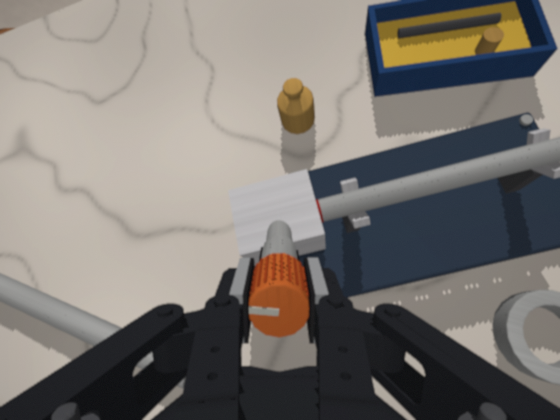

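>>> step_arm(commands=[{"linear": [0,0,0.14],"dr": [0,0,0],"hand": 0},{"linear": [0,0,0],"dr": [0,0,10],"hand": 0},{"linear": [0,0,0],"dr": [0,0,10],"hand": 0},{"linear": [0,0,0],"dr": [0,0,10],"hand": 0}])

```text
t: 18.77
tool_pos: [0.5369, 0.0385, 0.1449]
orientation: [-0.843, 2.424, -0.347]
contact_force: [-0.5, -5.3, 0.9]
width: 0.0244
```

```bash
python3 capl.py s 135
```

```text
t 18.77 shift(cm) in cur tool [0.08 0.01 0.1 ] turn deg [-0.07  0.07 -0.51] | shift in target tool [0.08 0.01 0.1 ] F [-0.5 -5.3  0.9] M [-0.78  0.44 -0.51] w 24.4 q [ 0.09  0.35  2.44  3.58  0.28 -1.03]
F tool [ 3.3 -4.2 -0.7] M tool [ 0.444  0.934 -0.056]
```

>>> step_arm(commands=[{"linear": [0,0,0],"dr": [0,0,10],"hand": 0},{"linear": [0,0,0],"dr": [0,0,10],"hand": 0},{"linear": [0,0,0],"dr": [0,0,10],"hand": 0},{"linear": [0,0,0],"dr": [0,0,10],"hand": 0}])

```text
t: 19.27
tool_pos: [0.5367, 0.0384, 0.1447]
orientation: [0.036, 2.531, -0.074]
contact_force: [-1.1, -5.7, -0.9]
width: 0.0242
```

```bash
python3 capl.py t 175 side
```

```text
t 19.27 shift(cm) in cur tool [ 0.03 -0.04  0.1 ] turn deg [-0.01  0.06 -0.52] | shift in target tool [ 0.03 -0.04  0.1 ] F [-1.1 -5.7 -0.9] M [-0.87  0.57 -0.62] w 24.2 q [ 0.09  0.35  2.44  3.58  0.28 -0.33]
F tool [ 1.3 -5.7  0.4] M tool [ 1.075  0.557 -0.028]
```

View pics/t_side.png

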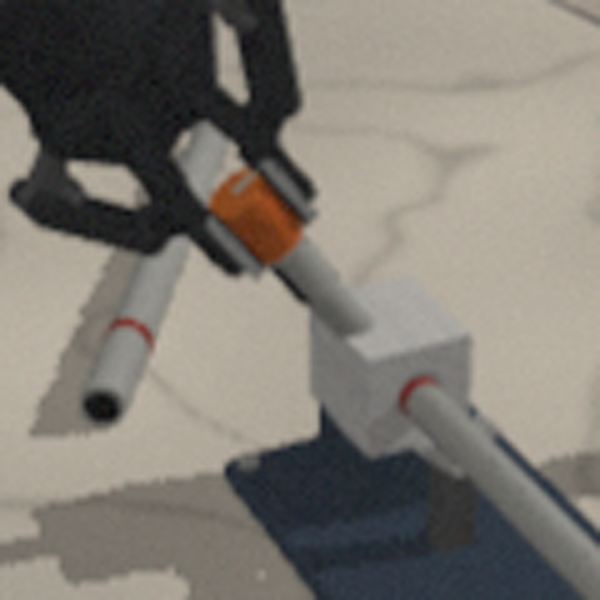

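>>> step_arm(commands=[{"linear": [0,0,0],"dr": [0,0,10],"hand": 0},{"linear": [0,0,0],"dr": [0,0,10],"hand": 0},{"linear": [0,0,0],"dr": [0,0,10],"hand": 0},{"linear": [0,0,0],"dr": [0,0,10],"hand": 0},{"linear": [0,0,0],"dr": [0,0,10],"hand": 0},{"linear": [0,0,0],"dr": [0,0,10],"hand": 0}])

```text
t: 20.08
tool_pos: [0.5363, 0.0386, 0.1445]
orientation: [1.314, 2.203, 0.338]
contact_force: [-2.1, -4.0, -1.7]
width: 0.0243
```

```bash
python3 capl.py u 235 side
```

```text
t 20.07 shift(cm) in cur tool [-0.05 -0.02  0.1 ] turn deg [ 0.02  0.01 -0.5 ] | shift in target tool [-0.05 -0.03  0.1 ] F [-2.1 -4.  -1.7] M [-0.43  0.79 -0.26] w 24.3 q [0.09 0.35 2.44 3.58 0.28 0.71]
F tool [-2.2 -4.3  0.4] M tool [ 0.929 -0.049 -0.077]
```

View pics/u_side.png

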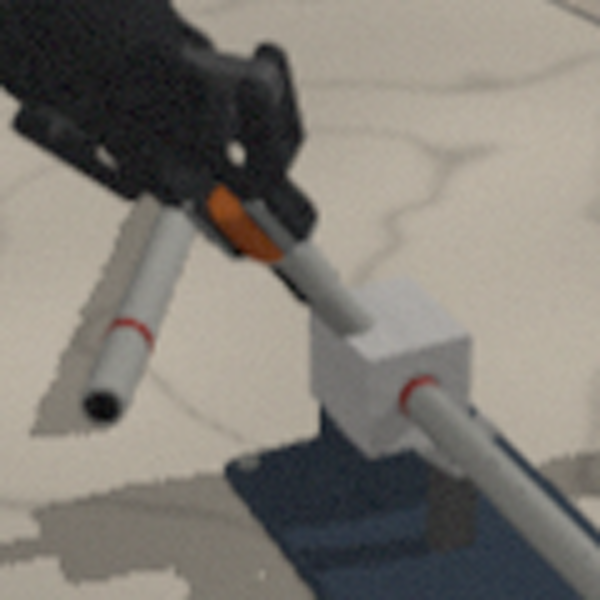

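The sleeve's black line sits at the same place, about (295,290), as in the picture 60° earlier. So the clutch is slipping. I'll add 30° for margin, then release.

>>> step_arm(commands=[{"linear": [0,0,0],"dr": [0,0,10],"hand": 0},{"linear": [0,0,0],"dr": [0,0,10],"hand": 0},{"linear": [0,0,0],"dr": [0,0,10],"hand": 0},{"linear": [0,0,0],"dr": [0,0,0],"hand": 0},{"linear": [0,0,0],"dr": [0,0,0],"hand": 0.3},{"linear": [0,0,0],"dr": [0,0,0],"hand": 0.6},{"linear": [0,0,0],"dr": [0,0,0],"hand": 0.8},{"linear": [0,0,0],"dr": [0,0,0],"hand": 0.8},{"linear": [0,0,-1.5],"dr": [0,0,0],"hand": 0.9},{"linear": [0,0,-2],"dr": [0,0,0],"hand": 1},{"linear": [0,0,-2],"dr": [0,0,0],"hand": 1},{"linear": [0,0,-1.5],"dr": [0,0,0],"hand": 1}])

```text
t: 21.62
tool_pos: [0.4968, 0.0432, 0.2026]
orientation: [1.872, 1.832, 0.528]
contact_force: [-1.2, -1.0, -0.7]
width: 0.0853
```

```bash
python3 capl.py v 265 side wrist top
```

```text
t 21.62 shift(cm) in cur tool [-0.08 -0.09  7.15] turn deg [ 0.11 -0.03 -0.13] | shift in target tool [-0.08 -0.07  7.15] F [-1.2 -1.  -0.7] M [0.06 0.23 0.02] w 85.3 q [0.12 0.16 2.45 4.22 0.15 0.61]
F tool [-1.  -1.4 -0. ] M tool [0.231 0.067 0.003]
```

View pics/v_side.png

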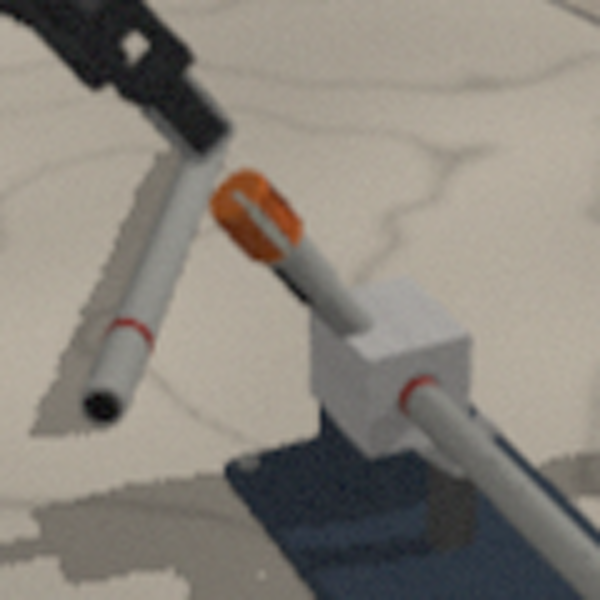

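View pics/v_wrist.png

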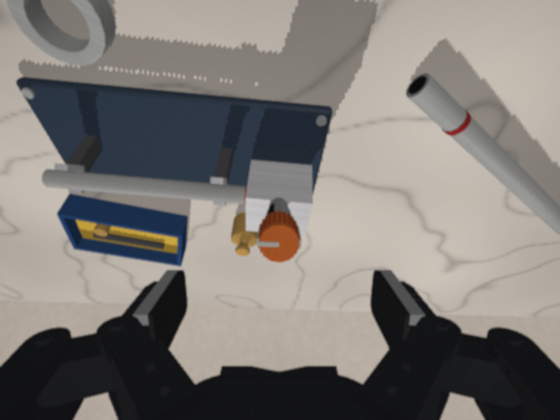

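Run:
```python
import cv2
from rig import viewer,telemetry
a=viewer.get_image("side")["color"][:,:,::-1][160:310,220:370]; a=cv2.resize(a,None,fx=4,fy=4,interpolation=cv2.INTER_CUBIC)
b=cv2.imread("pics/m_side.png")
cv2.imwrite("pics/w.png",cv2.resize(cv2.hconcat([b[180:480,150:450],a[180:480,150:450]]),None,fx=1.3,fy=1.3))
print(cv2.phaseCorrelate(b[:,:,1][380:480,340:470].astype('float32'),a[:,:,1][380:480,340:470].astype('float32')))
t=viewer.get_image("top")["color"][:,:,::-1]; cv2.imwrite("pics/w_top.png",t)
```

```text
((0.5264832354795175, -0.013620186622901542), 0.6976712883843316)
```

View pics/w.png

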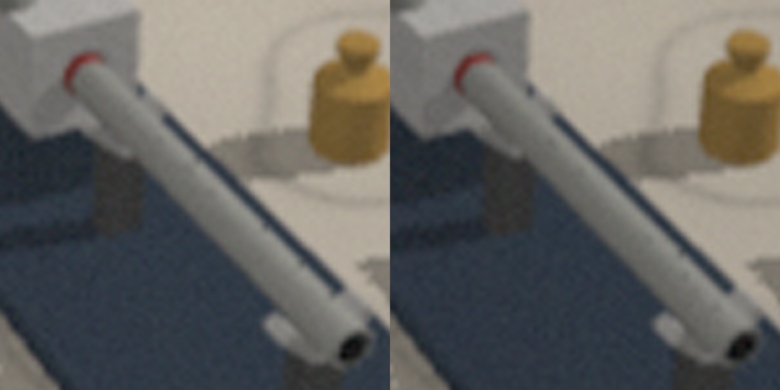

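View pics/w_top.png

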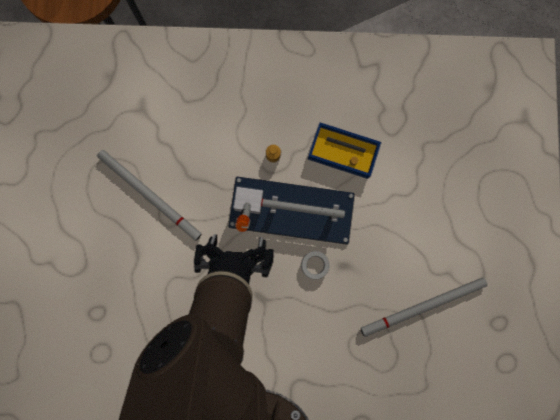

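```bash
python3 -c "
from rig import bot
print(bot.finish_job())"
```

```text
the job is handed in; nothing more can be done
None
```

I slid the tube into the bore until its red ring was level with the mouth, tightened the clamp until the clutch slipped, let go, and handed the job in. It took about 22 s of the 58 s allowed.

- **Tube depth:** the wrist camera put the ring's middle within about 0.3 mm of the mouth. An intermediate reading disagreed by about 0.4 mm with the distance the tool had moved, so I trusted the final direct view. The tube moved only about 0.1 px in the side view between its release and the final check.
- **Clamp:** I turned the cap about 190° clockwise in one grip. The sleeve's black line looked still through the last part of the turn: between the pictures at 100° and 160°, and again after the final 30° and the release. That means the cap slipped about 90° past the sleeve, against the 45° needed. I judged this from pictures, because the joint angles can't be read directly.
- **Forces:** the highest wrist force in my readings was about 35 N, along the cap's axis. It came from over-correcting the grip, and I eased it off straight away.
- **Surroundings:** the ring, weight, case and spare tubes look unmoved in the top view. The open gripper ended about 7 cm back from its grip position on the cap, touching nothing.

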